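Close the ink pot's cover crosswise

TASK

Close the cover of the ink pressure pot by its four clamp levers, turning them clockwise in two crosswise passes: in each pass any lever first, then the one opposite, then the other two. On the first pass push each lever only until you feel it bite and go a little way into the stiff part, well short of half; when all four have bitten, push each one gently fully home to its stop on the second pass. Do not force the levers, and leave the things round the pot where they are.

Things in the scene. Friction and masses are not known exactly. Their poses are not given: they have to be found in the camera images.
- pot: low round aluminium ink pressure pot, fixed; steel cover 242 mm wide, its flat top 75 mm above the counter, brass plug 26 mm wide, 12 mm high in the middle, low pipe stub reaching 127 mm out. Origin: centre of underside, z up, x away from the stub. Four clamps on the cover at 92 mm from its centre, 45, 135, 225, 315 degrees counterclockwise from x (numbers 1 to 4; 1 and 3 opposite, 2 and 4 opposite).
- lever_1: clamp lever 1. Origin on its vertical turning axis, at the hub's underside, 92 mm above the counter; x along its arm. Hub 26 mm wide, 14 mm high; arm 10 mm thick, 7 mm above the origin; 42 mm from the axis an upright black handle pin, 14 mm thick with an 18 mm ball top, 2 to 49 mm above the origin. Closes clockwise seen from above; stays where it is left.
- lever_2: clamp lever 2, like lever 1. Every lever first runs freely (about 1 N at the pin) for 0.3 to 0.85 rad, a different and invisible amount for each, then bites: from there it goes stiffly (about 8 N at the pin) for 0.6 rad more to a solid stop. Over 45 N is forcing it.
- lever_3: clamp lever 3, shaped and working like levers 1 and 2
- lever_4: clamp lever 4, shaped and working like levers 1 and 2
- clamp_1 (a joint): how far clamp 1 has been drawn since lever 1 bit, rad: 0 while the lever still runs freely (it does not tell where it will bite), then grows with the lever's turn to 0.60 at the solid stop. A little drawn, as after the first pass: 0.05 to 0.40; home: over 0.52.
- clamp_2 (a joint): how far clamp 2 has been drawn since lever 2 bit, rad: 0 while the lever still runs freely (it does not tell where it will bite), then grows with the lever's turn to 0.60 at the solid stop. A little drawn, as after the first pass: 0.05 to 0.40; home: over 0.52.
- clamp_3 (a joint): how far clamp 3 has been drawn since lever 3 bit, rad: 0 while the lever still runs freely (it does not tell where it will bite), then grows with the lever's turn to 0.60 at the solid stop. A little drawn, as after the first pass: 0.05 to 0.40; home: over 0.52.
- clamp_4 (a joint): how far clamp 4 has been drawn since lever 4 bit, rad: 0 while the lever still runs freely (it does not tell where it will bite), then grows with the lever's turn to 0.60 at the solid stop. A little drawn, as after the first pass: 0.05 to 0.40; home: over 0.52.
- ink_tin_2: bystander, loose: tin, 69 mm wide, 53 mm high. Origin: centre of its underside
- ink_tin_4: bystander, loose: tin, 53 mm wide, 61 mm high. Origin: centre of its underside
- tape_roll: bystander, loose: roll of masking tape lying flat, 93 mm wide, 24 mm high. Origin: centre of its underside
- ink_scraper: bystander, loose: ink scraper lying flat, 117 mm long (along its y), 37 mm wide, 14 mm high. Origin: centre of its underside
- talc_tin: bystander, loose: slim tin, 33 mm wide, 71 mm high. Origin: centre of its underside
- ink_tin_3: bystander, loose: tin, 61 mm wide, 46 mm high. Origin: centre of its underside
- rub_block: bystander, loose: grey polishing stick lying flat, 22 x 70 (along its y) x 22 mm. Origin: centre of its underside

How it is judged:
On the way:
1. first pass done: all four clamps are a little drawn (each 0.05 to 0.40 rad), none tight (value of joint clamp_1 between 0.05 and 0.4 rad and value of joint clamp_2 between 0.05 and 0.4 rad and value of joint clamp_3 between 0.05 and 0.4 rad and value of joint clamp_4 between 0.05 and 0.4 rad), for 0.2 s.
At the end, for the whole second after the job is handed in: all four clamps are drawn over 0.52 rad (within 0.08 rad of their solid stop at 0.60) and at rest (value of joint each of clamp_1, clamp_2, clamp_3, clamp_4 above 0.52 rad and velocity of joint each of clamp_1, clamp_2, clamp_3, clamp_4 below 0.05 rad/s); the robot touches nothing.
It fails at once if two neighbouring levers are drawn at all before either of the two others (order not crosswise) ((value of joint each of clamp_1, clamp_2 above 0.05 rad and value of joint each of clamp_3, clamp_4 below 0.05 rad) or (value of joint each of clamp_2, clamp_3 above 0.05 rad and value of joint each of clamp_4, clamp_1 below 0.05 rad) or (value of joint each of clamp_3, clamp_4 above 0.05 rad and value of joint each of clamp_1, clamp_2 below 0.05 rad) or (value of joint each of clamp_4, clamp_1 above 0.05 rad and value of joint each of clamp_2, clamp_3 below 0.05 rad)).
It fails at once if two neighbouring levers are drawn tight before either of the two others (order not crosswise) ((value of joint each of clamp_1, clamp_2 above 0.45 rad and value of joint each of clamp_3, clamp_4 below 0.45 rad) or (value of joint each of clamp_2, clamp_3 above 0.45 rad and value of joint each of clamp_4, clamp_1 below 0.45 rad) or (value of joint each of clamp_3, clamp_4 above 0.45 rad and value of joint each of clamp_1, clamp_2 below 0.45 rad) or (value of joint each of clamp_4, clamp_1 above 0.45 rad and value of joint each of clamp_2, clamp_3 below 0.45 rad)).
It fails at once if a lever is pulled well past half of its stiff draw (over 0.40 rad) while another is not drawn at all (under 0.05 rad) (value of joint any of clamp_1, clamp_2, clamp_3, clamp_4 above 0.4 rad and value of joint any of clamp_1, clamp_2, clamp_3, clamp_4 below 0.05 rad).
It fails at once if a lever is forced: more than 45 N on it (contact force between anything else and lever_1 above 45 N or contact force between anything else and lever_2 above 45 N or contact force between anything else and lever_3 above 45 N or contact force between anything else and lever_4 above 45 N).
It fails at once if a bystander is shifted by more than 30 mm (distance of any of ink_tin_2, ink_tin_4, tape_roll, ink_scraper, talc_tin, ink_tin_3, rub_block from where it was at the start of the episode above 0.03 m).
It also fails if it takes over 72 s, if anything falls off the work surface, if the arm or the gripper's body presses on something with over 40 N, if the wrist force passes 120 N, or if a joint passes its speed limit or range.

ROBOT

A 6-joint arm with a two-finger parallel gripper is mounted at the origin on a cart in front of the work surface, level with it; the furniture and walls round the work are solid. World frame = base frame: x ahead of the robot, y to its left, z up, the work surface at z = 0. Lengths are in m, angles in rad, forces in N, time in s.
With the tool pointing down it reaches from about 0.3 to 0.875 m from the base axis. Payload 6.4 kg.
Tool frame: the origin (TCP) lies at the very end of the fingers, on their centre line; the grasp point (between the pads) lies 19 mm behind it; z points along the fingers, y is the direction in which the jaws open and shut (so a half turn about z gives the same grasp; the last joint's range is limited). The gripper opens to 85 mm and grips with 20 to 120 N. Pads are 22 mm wide; open, the fingers measure 114 mm over their backs; the gripper's body (76 mm by 85 mm) begins 54 mm behind the grasp point. The pads swing forward as they close: fully open they stand 13 mm farther back than shut.
Start: joints at [1.004, 0.181, 1.607, -0, 1.354, -0.206], TCP at [0.203, 0.538, 0.231] pointing down, gripper open.
Joint ranges: [-2.99, 2.99], [-0.89, 2.07], [0.3, 2.58], [-1.14, 4.28], [0, 2.63], [-3.12, 3.12]. Speed limits (rad/s): [2.57, 2.57, 3.01, 3.14, 3.14, 3.14].

INTERFACE

Orientations are given as a unit quaternion [w, x, y, z].
In Python, from bench import telemetry, imaging, ctrl gives the robot as it stands.
- The arm moves only by the shell command python3 -m pendant 'ROWS' [OPENING]. ROWS is JSON, a list that holds one entry, the list of rows, each a list of 6 numbers: the shift along the tool's x, y, z in units of 200 mm (1.0 is 200 mm), then the turn, a rotation vector about the tool's x, y, z in units of pi rad (1.0 is pi rad). In form: [[[tx, ty, tz, rx, ry, rz], ...]]. A call has 1 to 12 rows; each row shifts and turns the pose as measured when the row begins, along the tool's axes as they then stand; what a row does not reach is not made up. A row lasts 1/8 s, in which the tool goes at most 62.5 mm and 10.7 degrees, less where a joint would pass 70% of its speed; a pose out of reach is approached as far as the arm can. A call with a number of a shift or a turn outside -1 to 1 is refused whole. A call with a gripper value outside its range is refused whole. OPENING is the closure, from 0 (fully open) to 1 (shut), set as the call begins (- or left out, the last holds). The fingers move at their own pace and stop on an object; the grip force is fixed at half the most. Time passes only in rows, so rows that do not move let the fingers close. It gives the time, the measured TCP pose, the force and the opening at its end, in the units of the state.
- telemetry.get_obs(): the state, without advancing time (a new reading comes with each control period).
- imaging.camera(name): name is "side" or "top"; returns a dict with "pixels" (420x560x3 uint8, blue, green, red), "vfov" (degrees; the focal length in pixels is half the picture's height over the tangent of half this angle, whatever the lens; pixels are square), "cx", "cy" (the principal point, pixels), "distortion" ([k1, k2, p1, p2, k3] as OpenCV has them; the pictures are not rectified), "R" (3x3) and "t" (3): a world point X has camera coordinates R X + t. Camera axes: x right, y down, z forward; pixel columns grow to the right and rows downward; lengths in m; the calibration is good to about 2 mm. A picture is of the moment at which its call begins. There is no depth.
- ctrl.hand_in(): hands the job in, once; it reports no verdict.
The state is a dict: "time_s": time; "q": joint angles; "dq": joint speeds; "joint_efforts": joint torques, N m; "eef_pos": TCP position; "eef_rot": TCP orientation; "wrist_force": force on the tool from outside, world axes, zero at the start; "torque": the same for the moment, N m; "opening": opening from 0.0 (shut) to 1.0 (fully open).
Only numpy, scipy, OpenCV 4.12 (cv2) and the standard library are available. Lean on these libraries where they do the work, as an engineer would, in place of code of your own. Each camera call takes 0.05 s, during which the arm holds its last target.

## Working session

There is one attempt and no reset: what is moved stays moved. The work goes in short steps, Python scripts to look and compute and a shell command to move; the robot and the scene stay as the last step left them, time stands still between calls to the robot, and variables do not carry over. Pictures are saved under pics/ and viewed, and the job is handed in when it is done.

```bash
ls -la; mkdir -p pics; python3 - <<'E'
from bench import telemetry, imaging
import cv2
print(telemetry.get_obs())
for n in("top","side"):
    c=imaging.camera(n); cv2.imwrite(f"pics/{n}0.png",c["pixels"])
    print(n,{k:v for k,v in c.items() if k!="pixels"})
E
```

```text
total 12
drwxr-xr-x  3 agent agent 4096 Dec  6 17:34 .
drwxr-xr-x 23 root  root  4096 Dec  6 17:34 ..
drwxr-xr-x  2 agent agent 4096 Dec  6 17:34 pics
{'time_s': 0.0, 'q': array([ 1.00367597e+00,  1.81554301e-01,  1.60801642e+00,  1.82056123e-06,
        1.35379077e+00, -2.06279709e-01]), 'dq': array([0.00069016, 0.00124937, 0.00098773, 0.00017355, 0.00161676,
       0.00025862]), 'joint_efforts': array([-4.44056313e-04, -4.44887638e+01, -3.51324928e+01, -4.76791356e-04,
        9.43634397e-03,  1.36145619e-05]), 'eef_pos': array([0.2026776 , 0.53750253, 0.23037263]), 'eef_rot': array([-3.34368542e-04,  1.79443214e-01,  9.83767935e-01, -8.18779017e-04]), 'wrist_force': array([-0.90907565, -0.05744771, -0.43761606]), 'torque': array([ 0.01471018,  0.01940636, -0.02049775]), 'opening': 0.9989350877659868}
top {'vfov': 49.454759434825505, 'cx': 282.2856355942646, 'cy': 207.2281096656343, 'distortion': array([-0.02812454,  0.        ,  0.        ,  0.        ,  0.        ]), 'R': array([[-0.00973472, -0.99994388,  0.00418078],
       [-0.99653684,  0.0093561 , -0.08262443],
       [ 0.08258068, -0.00497063, -0.99657199]]), 't': array([-0.03062968,  0.58791825,  1.32545686])}
side {'vfov': 55.61785561532345, 'cx': 282.05331603628787, 'cy': 206.29412002693664, 'distortion': array([0.0385063, 0.       , 0.       , 0.       , 0.       ]), 'R': array([[-0.53663032, -0.84375389,  0.01035728],
       [-0.74503191,  0.46800857, -0.47528458],
       [ 0.39617592, -0.26276862, -0.87977116]]), 't': array([0.26935772, 0.48572912, 0.85569565])}
```

View pics/top0.png

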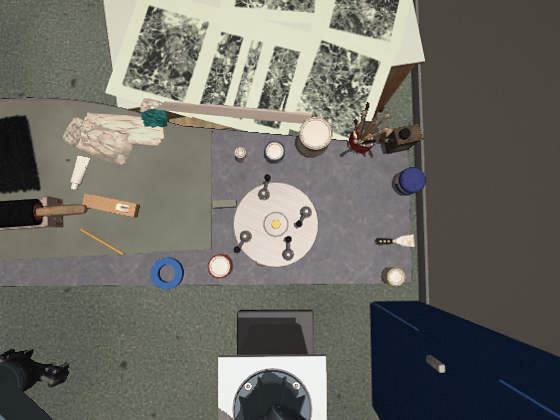

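View pics/side0.png

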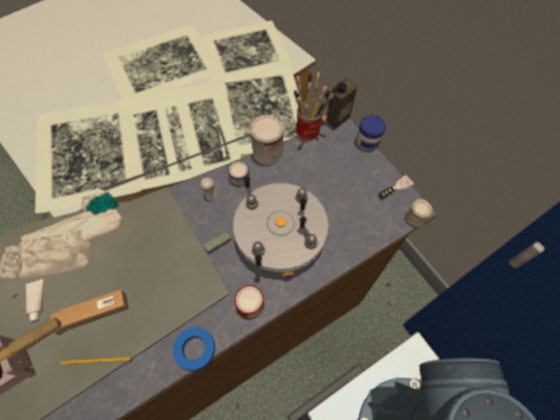

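```bash
python3 - <<'E'
import cv2
a=cv2.imread("pics/top0.png")[120:300,200:360]; b=cv2.imread("pics/side0.png")[160:300,200:360]
cv2.imwrite("pics/topz.png",cv2.resize(a,None,fx=3.3,fy=3.3,interpolation=2))
cv2.imwrite("pics/sidez.png",cv2.resize(b,None,fx=4,fy=4,interpolation=2))
E
```

```text
(no output)
```

View pics/topz.png

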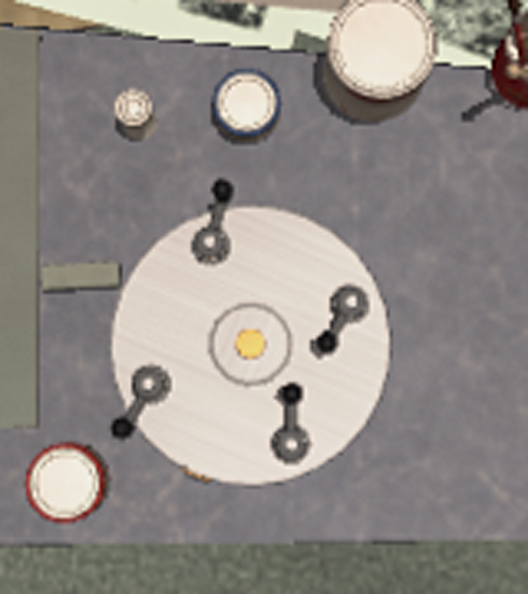

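View pics/sidez.png

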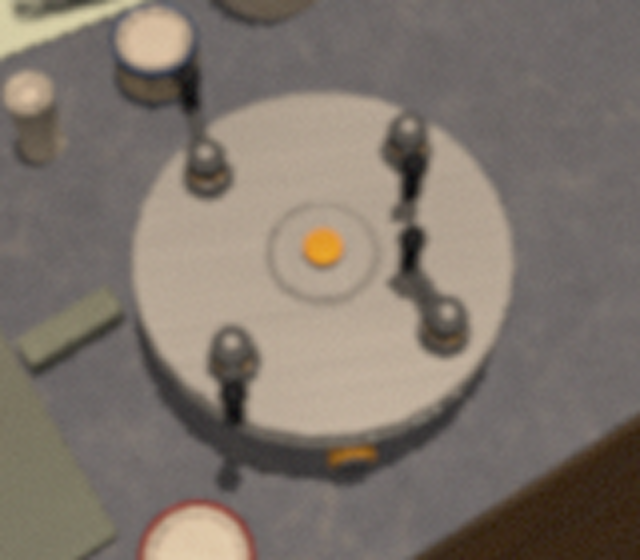

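```bash
cat > h.py <<'E'
import numpy as np, cv2
from bench import telemetry, imaging
def ray(c,px,z):
    h=c["pixels"].shape[0]; f=h/2/np.tan(np.radians(c["vfov"])/2)
    K=np.array([[f,0,c["cx"]],[0,f,c["cy"]],[0,0,1]])
    p=cv2.undistortPoints(np.array(px,float).reshape(-1,1,2),K,np.array(c["distortion"],float)).reshape(-1,2)
    R,t=np.array(c["R"]),np.array(c["t"]); C=-R.T@t
    d=np.c_[p,np.ones(len(p))]@R
    return C+d*((z-C[2])/d[:,2])[:,None]
E
python3 - <<'E'
from h import *
np.set_printoptions(precision=4,suppress=True)
c=imaging.camera("top"); im=c["pixels"]
hsv=cv2.cvtColor(im,cv2.COLOR_BGR2HSV)
roi=np.zeros(im.shape[:2],np.uint8); cv2.circle(roi,(276,222),52,255,-1)
def blobs(m,lo,hi):
    n,l,s,ce=cv2.connectedComponentsWithStats(m)
    return [(ce[i],s[i]) for i in range(1,n) if lo<=s[i,4]<=hi]
plug=cv2.inRange(hsv,(15,90,120),(35,255,255))&roi
for p,s in blobs(plug,20,400): print("plug",p,s[4],ray(c,p,.087))
blk=cv2.inRange(hsv,(0,0,0),(180,255,45))&roi
for p,s in blobs(blk,8,400): print("ball",p,s,ray(c,p,.132))
light=cv2.inRange(hsv,(0,0,150),(180,40,255)); light=cv2.morphologyEx(light&roi,cv2.MORPH_CLOSE,np.ones((9,9)))
cs,_=cv2.findContours(light,0,1); k=cv2.convexHull(max(cs,key=cv2.contourArea)); e=cv2.fitEllipse(k); print(e,ray(c,e[0],.075), 'diam', np.linalg.norm(np.subtract(*ray(c,[(e[0][0]-e[1][0]/2,e[0][1]),(e[0][0]+e[1][0]/2,e[0][1])],.075))))
g=cv2.inRange(hsv,(0,0,0),(180,255,140))&roi
cv2.imwrite("pics/g.png",cv2.resize(g[160:290,210:350],None,fx=4,fy=4))
# hub estimates (zoom pixel /3.3 + offset)
hz=np.array([[210,245],[150,384],[290,445],[349,303]])/3.3+[200,120]
print(ray(c,hz-0.35,.106))
E
```

```text
plug [275.3167 223.6833] 60 [[ 0.5361 -0.0159  0.087 ]]
ball [266.8148 177.4074] [264 175   6   6  27] [[0.661  0.0059 0.132 ]]
ball [298.25 223.25] [296 221   5   6  20] [[ 0.5346 -0.0786  0.132 ]]
ball [288.     238.8182] [286 237   5   5  22] [[ 0.4927 -0.0504  0.132 ]]
ball [236.4286 249.1786] [234 247   6   6  28] [[0.4661 0.0893 0.132 ]]
((275.44110107421875, 224.10470581054688), (84.3448486328125, 84.38848876953125), 42.310123443603516) [[ 0.5355 -0.0161  0.075 ]] diam 0.23959390342749978
[[ 0.6186  0.0167  0.106 ]
 [ 0.5019  0.0678  0.106 ]
 [ 0.4499 -0.049   0.106 ]
 [ 0.5684 -0.1     0.106 ]]
```

```bash
cat >> h.py <<'E'
from scipy.spatial.transform import Rotation as Ro
C0=np.array([.535,-.016]); PHI=np.radians(21.4)
HUB=[C0+.092*np.array([np.cos(PHI+k*np.pi/2),np.sin(PHI+k*np.pi/2)]) for k in range(4)]
A0=np.radians([-16,151,-1,146]); D=.0235; S=[-1,1,-1,1]  # S: push along +y or -y tool
def u(a): return np.array([np.cos(a),np.sin(a)])
def pose():
    o=telemetry.get_obs(); w,x,y,z=o["eef_rot"]; R=Ro.from_quat([x,y,z,w]).as_matrix()
    return o,o["eef_pos"],R,np.degrees(np.arctan2(R[1,0],R[0,0]))
def target(k,a,gap): # k 1..4
    p=a-np.pi/2
    return HUB[k-1]+.042*u(a)-(D+gap)*u(p), np.degrees(p)+90+(0 if S[k-1]>0 else -180)
def goto(k,a,gap,z):
    o,P,R,xa=pose(); t,ya=target(k,a,gap); ya%=360
    da=(ya-xa+180)%360-180
    w=np.r_[t,z]-P
    Rn=Ro.from_rotvec([0,0,np.radians(da)]).as_matrix()@R
    print("target",t.round(4),"x-angle",round(ya,1),"now",P.round(4),round(xa,1)," rz total units",round(-da/180,4)," q6",o["q"][5].round(2))
    print("shift in present tool axes",(R.T@w/.2).round(4)," in turned axes",(Rn.T@w/.2).round(4), "rotvec level err",(R[:,2]).round(4))
def st(k):
    o,P,R,xa=pose(); r=P[:2]-HUB[k-1]; a=np.arctan2(r[1],r[0])-np.arctan2(D,.042); a=(a+np.pi/2)%(2*np.pi)-np.pi/2
    p=u(a-np.pi/2); f=o["wrist_force"]
    print("t %.2f P %s x-ang %.1f (want %.1f) | lever %.3f turned %.3f rad, r %.1f (48.1) | F tang %.1f rad %.1f z %.1f q6 %.2f op %.2f"%(o["time_s"],P.round(4),xa,target(k,a,0)[1],a,A0[k-1]-a,np.linalg.norm(r)*1e3,f[:2]@p,f[:2]@u(a),f[2],o["q"][5],o["opening"]))
E
python3 -c "
from h import *
goto(1,A0[0],.010,.23)"
python3 -m pendant '[[[0,0,0,0,0,-0.026]]]' 1
python3 -c "
from h import *
goto(1,A0[0],.010,.23)"
```

```text
target [0.6703 0.0382] x-angle 164.0 now [0.2027 0.5376 0.2306] 159.3  rz total units -0.026  q6 -0.21
shift in present tool axes [-3.0687 -1.511   0.0041]  in turned axes [-2.9354 -1.7561  0.0045] rotvec level err [-7.0e-04 -1.1e-03 -1.0e+00]
time_s: 0.28
eef_pos: [0.2026, 0.5374, 0.2302]
eef_rot: [-0.0, 0.138, 0.99, -0.001]
wrist_force: [0.2, -0.2, 0.9]
opening: 0.816
target [0.6703 0.0382] x-angle 164.0 now [0.2026 0.5374 0.2302] 164.1  rz total units 0.0006  q6 -0.29
shift in present tool axes [-2.9324e+00 -1.7607e+00  2.7000e-03]  in turned axes [-2.9358e+00 -1.7550e+00  2.7000e-03] rotvec level err [-0.0011 -0.0017 -1.    ]
```

```bash
python3 -m pendant '[[[-0.24,-0.145,0,0,0,0],[-0.24,-0.145,0,0,0,0],[-0.24,-0.145,0,0,0,0],[-0.24,-0.145,0,0,0,0],[-0.24,-0.145,0,0,0,0],[-0.24,-0.145,0,0,0,0],[-0.24,-0.145,0,0,0,0],[-0.24,-0.145,0,0,0,0],[-0.24,-0.145,0,0,0,0],[-0.24,-0.145,0,0,0,0],[-0.24,-0.145,0,0,0,0],[-0.24,-0.145,0,0,0,0]]]' 1
python3 -c "
from h import *
goto(1,A0[0],.010,.2)"
```

```text
time_s: 1.78
eef_pos: [0.673, 0.0339, 0.2271]
eef_rot: [-0.002, 0.134, 0.991, -0.001]
wrist_force: [0.1, 1.0, -0.6]
opening: -0.001
target [0.6703 0.0382] x-angle 164.0 now [0.673  0.0339 0.2271] 164.6  rz total units 0.0035  q6 -1.43
shift in present tool axes [0.0182 0.0172 0.1355]  in turned axes [0.0184 0.017  0.1355] rotvec level err [-4.e-03 -8.e-04 -1.e+00]
```

```bash
python3 -m pendant '[[[0.018,0.017,0.135,0,0,0.003],[0,0,0.2,0,0,0],[0,0,0.2,0,0,0]]]' 1
python3 -c "
from h import *
goto(1,A0[0],.010,.112);st(1)
c=imaging.camera('side');cv2.imwrite('pics/s1.png',cv2.resize(c['pixels'][120:300,180:380],None,fx=3,fy=3,interpolation=2))
c=imaging.camera('top');cv2.imwrite('pics/t1.png',cv2.resize(c['pixels'][130:290,200:360],None,fx=3,fy=3,interpolation=2))"
```

```text
time_s: 2.15
eef_pos: [0.6754, 0.0322, 0.1201]
eef_rot: [0.002, 0.142, 0.99, -0.001]
wrist_force: [0.1, -0.1, -0.1]
opening: 0.001
target [0.6703 0.0382] x-angle 164.0 now [0.6754 0.0322 0.1201] 163.7  rz total units -0.0018  q6 -1.41
shift in present tool axes [0.033  0.0218 0.0402]  in turned axes [0.0329 0.0219 0.0402] rotvec level err [ 0.0036 -0.0024 -1.    ]
t 2.15 P [0.6754 0.0322 0.1201] x-ang 163.7 (want -194.3) | lever -0.249 turned -0.030 rad, r 56.6 (48.1) | F tang 0.0 rad 0.1 z -0.1 q6 -1.41 op 0.00
```

View pics/s1.png

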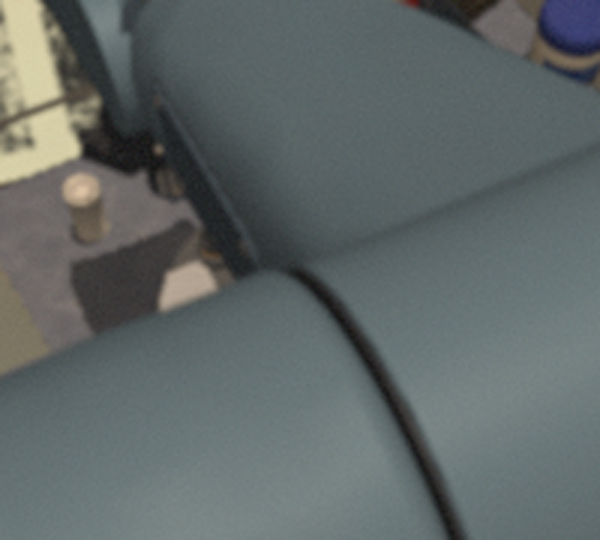

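View pics/t1.png

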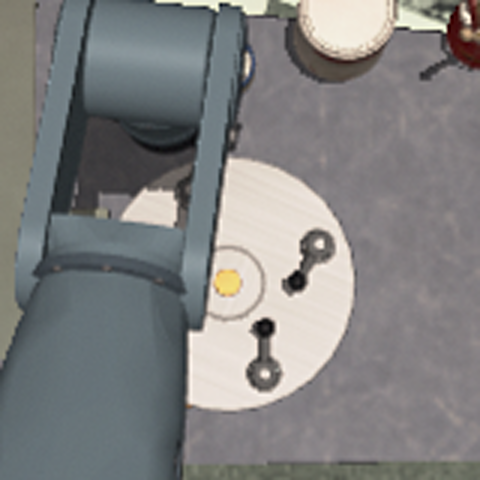

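```bash
python3 -m pendant '[[[0.033,0.02,0.02,0,0,0],[0,0,0.02,0,0,0],[0,0,0,0,0,0]]]' 1
python3 -c "
from h import *
goto(1,A0[0],.010,.112);st(1)"
```

```text
time_s: 2.62
eef_pos: [0.6675, 0.0393, 0.1109]
eef_rot: [-0.001, 0.141, 0.99, -0.001]
wrist_force: [0.1, -0.0, 0.2]
opening: 0.003
target [0.6703 0.0382] x-angle 164.0 now [0.6675 0.0393 0.1109] 163.7  rz total units -0.0015  q6 -1.4
shift in present tool axes [-0.0145 -0.0013 -0.0055]  in turned axes [-0.0145 -0.0014 -0.0055] rotvec level err [-0.0025 -0.0015 -1.    ]
t 2.62 P [0.6675 0.0393 0.1109] x-ang 163.7 (want -184.4) | lever -0.077 turned -0.202 rad, r 51.7 (48.1) | F tang 0.0 rad 0.1 z 0.2 q6 -1.40 op 0.00
```

```bash
python3 -m pendant '[[[-0.012,-0.02,-0.004,0,0,0],[0,-0.02,0,0,0,0],[-0.003,-0.012,0,0,0,0.01],[-0.009,-0.017,0,0,0,0.025]]]' 1
python3 -c "
from h import *
st(1)"
python3 -m pendant '[[[-0.009,-0.017,0,0,0,0.025],[-0.009,-0.017,0,0,0,0.025]]]' 1
python3 -c "
from h import *
st(1)"
```

```text
time_s: 3.12
eef_pos: [0.6698, 0.0238, 0.1147]
eef_rot: [0.001, 0.198, 0.98, -0.001]
wrist_force: [0.5, 1.6, -0.7]
opening: -0.0
t 3.12 P [0.6698 0.0238 0.1147] x-ang 157.2 (want -202.0) | lever -0.384 turned 0.105 rad, r 49.5 (48.1) | F tang -1.6 rad -0.1 z -0.7 q6 -1.31 op -0.00
time_s: 3.38
eef_pos: [0.6701, 0.016, 0.1146]
eef_rot: [0.001, 0.278, 0.961, -0.0]
wrist_force: [0.1, 1.2, 0.1]
opening: -0.002
t 3.38 P [0.6701 0.016  0.1146] x-ang 147.7 (want -211.1) | lever -0.542 turned 0.263 rad, r 49.4 (48.1) | F tang -1.1 rad -0.6 z 0.1 q6 -1.16 op -0.00
```

```bash
python3 -m pendant '[[[-0.008,-0.016,0,0,0,0.025]]]' 1
python3 -c "
from h import *
st(1)"
python3 -m pendant '[[[-0.008,-0.016,0,0,0,0.025]]]' 1
python3 -c "
from h import *
st(1)"
```

```text
time_s: 3.5
eef_pos: [0.6698, 0.0123, 0.1146]
eef_rot: [0.001, 0.318, 0.948, 0.0]
wrist_force: [1.3, 0.2, -0.1]
opening: 0.0
t 3.50 P [0.6698 0.0123 0.1146] x-ang 143.0 (want -215.3) | lever -0.617 turned 0.338 rad, r 49.4 (48.1) | F tang -0.9 rad 1.0 z -0.1 q6 -1.08 op 0.00
time_s: 3.62
eef_pos: [0.6692, 0.0087, 0.1146]
eef_rot: [0.001, 0.357, 0.934, 0.0]
wrist_force: [0.7, 0.3, -0.4]
opening: 0.001
t 3.62 P [0.6692 0.0087 0.1146] x-ang 138.2 (want -219.6) | lever -0.691 turned 0.412 rad, r 49.4 (48.1) | F tang -0.7 rad 0.3 z -0.4 q6 -1.01 op 0.00
```

```bash
python3 -m pendant '[[[-0.008,-0.016,0,0,0,0.025]]]' 1
python3 -c "
from h import *
st(1)"
```

```text
time_s: 3.75
eef_pos: [0.6685, 0.0051, 0.1147]
eef_rot: [0.001, 0.395, 0.919, 0.001]
wrist_force: [0.8, 0.5, 0.4]
opening: -0.001
t 3.75 P [0.6685 0.0051 0.1147] x-ang 133.5 (want -223.9) | lever -0.766 turned 0.487 rad, r 49.4 (48.1) | F tang -1.0 rad 0.2 z 0.4 q6 -0.93 op -0.00
```

```bash
python3 -m pendant '[[[-0.008,-0.016,0,0,0,0.025],[-0.008,-0.016,0,0,0,0.025]]]' 1
python3 -c "
from h import *
st(1)"
```

```text
time_s: 4.0
eef_pos: [0.666, -0.0019, 0.1147]
eef_rot: [0.001, 0.47, 0.883, 0.001]
wrist_force: [0.8, 2.1, -0.3]
opening: -0.005
t 4.00 P [ 0.666  -0.0019  0.1147] x-ang 124.0 (want -232.5) | lever -0.916 turned 0.636 rad, r 49.4 (48.1) | F tang -1.9 rad -1.2 z -0.3 q6 -0.78 op -0.01
```

```bash
python3 -m pendant '[[[-0.008,-0.016,0,0,0,0.025],[-0.008,-0.016,0,0,0,0.025]]]' 1
python3 -c "
from h import *
st(1)"
```

```text
time_s: 4.25
eef_pos: [0.6637, -0.0073, 0.115]
eef_rot: [0.002, 0.541, 0.841, 0.003]
wrist_force: [6.8, 5.6, -3.0]
opening: 0.002
t 4.25 P [ 0.6637 -0.0073  0.115 ] x-ang 114.5 (want -239.3) | lever -1.034 turned 0.755 rad, r 49.7 (48.1) | F tang -8.7 rad -1.3 z -3.0 q6 -0.62 op 0.00
```

```bash
python3 -m pendant '[[[-0.008,-0.018,0,0,0,0.02]]]' 1
python3 -c "
from h import *
st(1)"
python3 -m pendant '[[[-0.008,-0.018,0,0,0,0.02]]]' 1
python3 -c "
from h import *
st(1)"
```

```text
time_s: 4.38
eef_pos: [0.6625, -0.0093, 0.1153]
eef_rot: [0.003, 0.569, 0.823, 0.005]
wrist_force: [6.4, 3.6, -3.1]
opening: 0.003
t 4.38 P [ 0.6625 -0.0093  0.1153] x-ang 110.7 (want -242.0) | lever -1.081 turned 0.802 rad, r 49.7 (48.1) | F tang -7.4 rad -0.2 z -3.1 q6 -0.56 op 0.00
time_s: 4.5
eef_pos: [0.6612, -0.0113, 0.1155]
eef_rot: [0.004, 0.596, 0.803, 0.007]
wrist_force: [7.0, 2.8, -4.2]
opening: 0.002
t 4.50 P [ 0.6612 -0.0113  0.1155] x-ang 106.9 (want -244.7) | lever -1.129 turned 0.850 rad, r 49.8 (48.1) | F tang -7.6 rad 0.5 z -4.2 q6 -0.50 op 0.00
```

```bash
python3 -m pendant '[[[0.01,0.05,0,0,0,0],[0,0.02,-0.1,0,0,0],[0,0,-0.2,0,0,0]]]' 1
python3 -c "
from h import *
goto(3,A0[2],.010,.17)"
```

```text
time_s: 4.88
eef_pos: [0.6716, -0.0053, 0.1726]
eef_rot: [0.0, 0.596, 0.803, 0.005]
wrist_force: [1.5, -0.6, 1.1]
opening: -0.001
target [ 0.4919 -0.0168] x-angle 179.0 now [ 0.6716 -0.0053  0.1726] 106.8  rz total units -0.4008  q6 -0.49
shift in present tool axes [ 0.2054 -0.8764  0.0066]  in turned axes [ 0.897  -0.0732  0.0176] rotvec level err [ 0.0067  0.0081 -0.9999]
```

```bash
python3 -m pendant '[[[0,0,0,0,0,-0.058],[0,0,0,0,0,-0.058],[0,0,0,0,0,-0.058],[0,0,0,0,0,-0.058],[0,0,0,0,0,-0.058],[0,0,0,0,0,-0.058],[0,0,0,0,0,-0.053]]]' 1
python3 -c "
from h import *
goto(3,A0[2],.010,.17)"
```

```text
time_s: 5.75
eef_pos: [0.6766, -0.0057, 0.1788]
eef_rot: [0.007, -0.011, 1.0, 0.002]
wrist_force: [-0.7, 0.1, -0.7]
opening: -0.001
target [ 0.4919 -0.0168] x-angle 179.0 now [ 0.6766 -0.0057  0.1788] -178.8  rz total units 0.0125  q6 -1.78
shift in present tool axes [ 0.9249 -0.0355  0.0313]  in turned axes [ 0.9228 -0.0716  0.0312] rotvec level err [ 0.0134  0.005  -0.9999]
```

```bash
python3 -m pendant '[[[0.23,-0.018,0,0.0016,0.004,0.012],[0.23,-0.018,0,0,0,0],[0.23,-0.018,0,0,0,0],[0.2,-0.018,0,0,0,0],[0,0,0,0,0,0]]]' 1
python3 -c "
from h import *
goto(3,A0[2],.010,.113)"
```

```text
time_s: 6.38
eef_pos: [0.4952, -0.0198, 0.1777]
eef_rot: [-0.001, 0.006, 1.0, -0.001]
wrist_force: [1.1, -0.1, 0.4]
opening: 0.003
target [ 0.4919 -0.0168] x-angle 179.0 now [ 0.4952 -0.0198  0.1777] 179.3  rz total units 0.0017  q6 -1.84
shift in present tool axes [0.0162 0.0151 0.3236]  in turned axes [0.0163 0.015  0.3236] rotvec level err [-0.0011 -0.0013 -1.    ]
```

```bash
python3 -m pendant '[[[0.016,0.015,0.05,0,0,0],[0,0,0.13,0,0,0],[0,0,0.12,0,0,0],[0,0,0,0,0,0]]]' 1
python3 -c "
from h import *
goto(3,A0[2],.010,.113);st(3)"
```

```text
time_s: 6.88
eef_pos: [0.4964, -0.0168, 0.1164]
eef_rot: [0.001, 0.006, 1.0, -0.001]
wrist_force: [-0.2, 0.1, 0.8]
opening: -0.002
target [ 0.4919 -0.0168] x-angle 179.0 now [ 0.4964 -0.0168  0.1164] 179.4  rz total units 0.002  q6 -1.83
shift in present tool axes [ 0.0226 -0.0004  0.0168]  in turned axes [ 0.0226 -0.0005  0.0168] rotvec level err [ 0.0027 -0.0023 -1.    ]
t 6.88 P [ 0.4964 -0.0168  0.1164] x-ang 179.4 (want -174.4) | lever 0.098 turned -0.116 rad, r 57.4 (48.1) | F tang -0.2 rad -0.1 z 0.8 q6 -1.83 op -0.00
```

```bash
python3 -m pendant '[[[0.02,-0.02,0.008,0,0,0],[0,-0.02,0,0,0,0],[-0.003,-0.012,0,0,0,0.01],[-0.009,-0.017,0,0,0,0.025]]]' 1
python3 -c "
from h import *
st(3)"
python3 -m pendant '[[[-0.009,-0.017,0,0,0,0.025],[-0.009,-0.017,0,0,0,0.025]]]' 1
python3 -c "
from h import *
st(3)"
```

```text
time_s: 7.38
eef_pos: [0.4968, -0.0315, 0.117]
eef_rot: [0.003, 0.063, 0.998, -0.001]
wrist_force: [-1.2, 0.8, 0.3]
opening: 0.0
t 7.38 P [ 0.4968 -0.0315  0.117 ] x-ang 172.8 (want -188.4) | lever -0.147 turned 0.129 rad, r 50.7 (48.1) | F tang -0.6 rad -1.3 z 0.3 q6 -1.75 op 0.00
time_s: 7.62
eef_pos: [0.4998, -0.0392, 0.118]
eef_rot: [0.004, 0.145, 0.989, -0.001]
wrist_force: [-0.0, 1.4, -1.1]
opening: 0.0
t 7.62 P [ 0.4998 -0.0392  0.118 ] x-ang 163.3 (want -197.6) | lever -0.307 turned 0.290 rad, r 51.5 (48.1) | F tang -1.3 rad -0.4 z -1.1 q6 -1.60 op 0.00
```

```bash
python3 -m pendant '[[[-0.006,-0.016,0.006,0,0,0.025],[-0.006,-0.016,0.006,0,0,0.025]]]' 1
python3 -c "
from h import *
st(3)"
```

```text
time_s: 7.88
eef_pos: [0.5013, -0.0466, 0.1172]
eef_rot: [0.006, 0.226, 0.974, -0.0]
wrist_force: [0.4, 1.6, 0.6]
opening: -0.001
t 7.88 P [ 0.5013 -0.0466  0.1172] x-ang 153.8 (want -205.9) | lever -0.452 turned 0.435 rad, r 52.1 (48.1) | F tang -1.6 rad -0.4 z 0.6 q6 -1.44 op -0.00
```

```bash
python3 -m pendant '[[[-0.004,-0.016,0.006,0,0,0.025],[-0.004,-0.016,0.006,0,0,0.025]]]' 1
python3 -c "
from h import *
st(3)"
```

```text
time_s: 8.12
eef_pos: [0.5014, -0.0537, 0.1166]
eef_rot: [0.008, 0.306, 0.952, 0.001]
wrist_force: [0.2, 0.6, 1.0]
opening: -0.001
t 8.12 P [ 0.5014 -0.0537  0.1166] x-ang 144.4 (want -213.8) | lever -0.590 turned 0.572 rad, r 52.2 (48.1) | F tang -0.6 rad -0.2 z 1.0 q6 -1.29 op -0.00
```

```bash
python3 -m pendant '[[[-0.004,-0.016,0.004,0,0,0.022],[-0.004,-0.016,0.004,0,0,0.022]]]' 1
python3 -c "
from h import *
st(3)"
```

```text
time_s: 8.38
eef_pos: [0.5004, -0.0605, 0.1168]
eef_rot: [0.01, 0.375, 0.927, 0.002]
wrist_force: [0.5, 0.8, 0.3]
opening: -0.001
t 8.38 P [ 0.5004 -0.0605  0.1168] x-ang 136.0 (want -221.4) | lever -0.722 turned 0.704 rad, r 52.2 (48.1) | F tang -0.9 rad -0.2 z 0.3 q6 -1.16 op -0.00
```

```bash
python3 -m pendant '[[[-0.005,-0.016,0.004,0,0,0.024],[-0.005,-0.016,0.004,0,0,0.024]]]' 1
python3 -c "
from h import *
st(3)"
```

```text
time_s: 8.62
eef_pos: [0.4987, -0.0672, 0.1169]
eef_rot: [0.011, 0.447, 0.894, 0.003]
wrist_force: [0.7, 0.8, 0.6]
opening: -0.001
t 8.62 P [ 0.4987 -0.0672  0.1169] x-ang 126.9 (want -228.9) | lever -0.854 turned 0.836 rad, r 52.4 (48.1) | F tang -1.1 rad -0.1 z 0.6 q6 -1.02 op -0.00
```

```bash
python3 -m pendant '[[[-0.005,-0.016,0.004,0,0,0.024],[-0.005,-0.016,0.004,0,0,0.024]]]' 1
python3 -c "
from h import *
st(3)
c=imaging.camera('top');cv2.imwrite('pics/t2.png',cv2.resize(c['pixels'][130:290,200:360],None,fx=3,fy=3,interpolation=2))
c=imaging.camera('side');cv2.imwrite('pics/s2.png',cv2.resize(c['pixels'][120:300,180:380],None,fx=3,fy=3,interpolation=2))"
```

```text
time_s: 8.88
eef_pos: [0.4976, -0.0718, 0.1173]
eef_rot: [0.014, 0.517, 0.856, 0.007]
wrist_force: [4.8, 5.1, -1.9]
opening: 0.002
t 8.88 P [ 0.4976 -0.0718  0.1173] x-ang 117.7 (want -234.0) | lever -0.942 turned 0.924 rad, r 53.2 (48.1) | F tang -6.9 rad -1.3 z -1.9 q6 -0.87 op 0.00
```

View pics/t2.png

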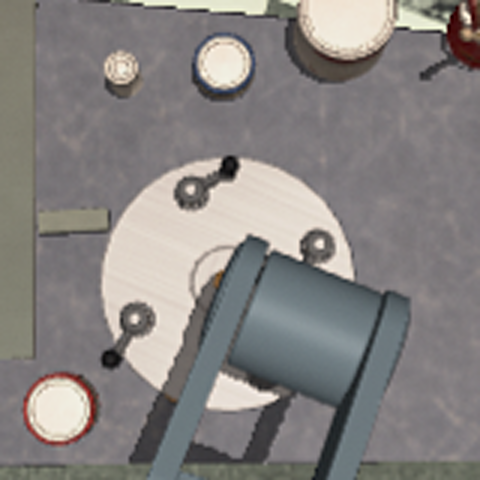

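View pics/s2.png

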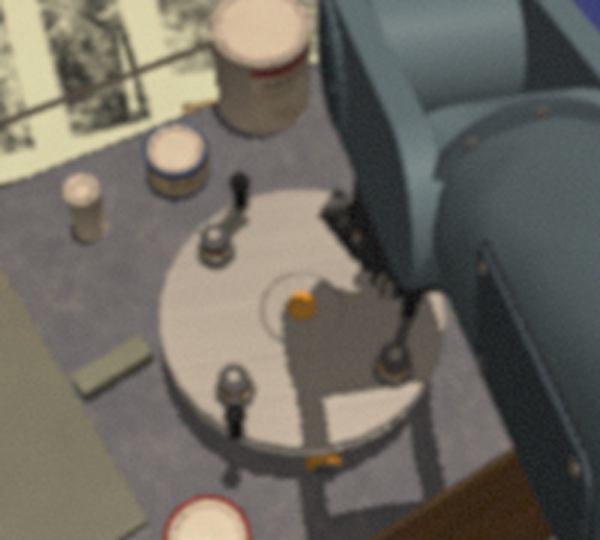

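```bash
python3 -m pendant '[[[-0.006,-0.018,0.004,0,0,0.02],[-0.006,-0.018,0.004,0,0,0.02]]]' 1
python3 -c "
from h import *
st(3)"
python3 -m pendant '[[[-0.006,-0.018,0.004,0,0,0.02]]]' 1
python3 -c "
from h import *
st(3)"
```

```text
time_s: 9.22
eef_pos: [0.4958, -0.0761, 0.1176]
eef_rot: [0.017, 0.573, 0.82, 0.011]
wrist_force: [6.2, 5.2, -3.0]
opening: -0.002
t 9.22 P [ 0.4958 -0.0761  0.1176] x-ang 110.1 (want -239.0) | lever -1.029 turned 1.012 rad, r 53.5 (48.1) | F tang -8.0 rad -1.3 z -3.0 q6 -0.76 op -0.00
time_s: 9.35
eef_pos: [0.4948, -0.0781, 0.1178]
eef_rot: [0.018, 0.6, 0.8, 0.014]
wrist_force: [6.7, 4.4, -2.8]
opening: -0.001
t 9.35 P [ 0.4948 -0.0781  0.1178] x-ang 106.3 (want -241.4) | lever -1.071 turned 1.054 rad, r 53.7 (48.1) | F tang -7.9 rad -0.6 z -2.8 q6 -0.70 op -0.00
```

```bash
python3 -m pendant '[[[-0.006,-0.018,0.004,0,0,0.018]]]' 1
python3 -c "
from h import *
st(3)"
python3 -m pendant '[[[0.01,0.05,0,0,0,0],[0,0.02,-0.1,0,0,0],[0,0,-0.2,0,0,0]]]' 1
python3 -c "
from h import *
goto(2,A0[1],.010,.17); o,P,R,xa=pose(); print('level rv units',(R.T@np.cross(R[:,2],[0,0,-1])/np.pi).round(4))
c=imaging.camera('side');cv2.imwrite('pics/s3.png',cv2.resize(c['pixels'][120:300,180:380],None,fx=3,fy=3,interpolation=2))"
```

```text
time_s: 9.48
eef_pos: [0.4937, -0.0801, 0.1179]
eef_rot: [0.019, 0.623, 0.781, 0.016]
wrist_force: [5.8, 4.1, -3.8]
opening: -0.002
t 9.47 P [ 0.4937 -0.0801  0.1179] x-ang 102.8 (want -243.7) | lever -1.112 turned 1.095 rad, r 53.9 (48.1) | F tang -7.0 rad -1.1 z -3.8 q6 -0.65 op -0.00
time_s: 9.85
eef_pos: [0.5036, -0.0746, 0.1783]
eef_rot: [0.017, 0.624, 0.781, 0.015]
wrist_force: [0.9, -0.1, 0.1]
opening: 0.002
target [0.4485 0.0607] x-angle 151.0 now [ 0.5036 -0.0746  0.1783] 102.8  rz total units -0.2679  q6 -0.62
shift in present tool axes [ 0.7212 -0.1208  0.0302]  in turned axes [0.5695 0.456  0.0575] rotvec level err [ 0.0458  0.0021 -0.9989]
level rv units [0.0144 0.0026 0.    ]
```

View pics/s3.png

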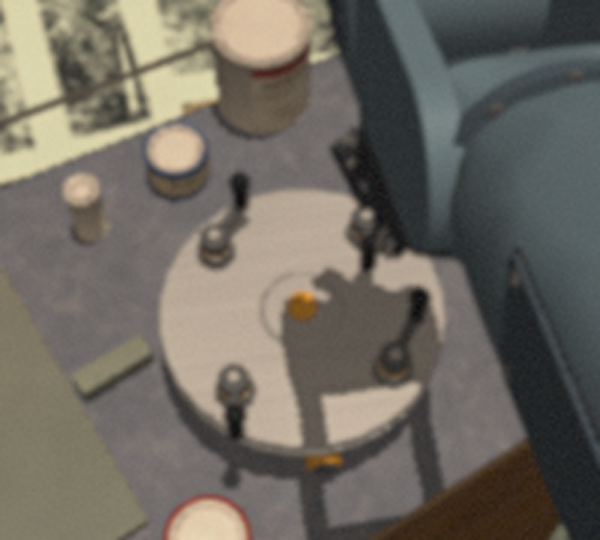

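```bash
python3 -m pendant '[[[0,0,0,0.0144,0.0026,0],[0,0,0,0,0,-0.054],[0,0,0,0,0,-0.054],[0,0,0,0,0,-0.054],[0,0,0,0,0,-0.053],[0,0,0,0,0,-0.053]]]' 1
python3 -c "
from h import *
goto(2,A0[1],.010,.17);o,P,R,xa=pose(); print('level rv units',(R.T@np.cross(R[:,2],[0,0,-1])/np.pi).round(4))"
```

```text
time_s: 10.65
eef_pos: [0.512, -0.0771, 0.1905]
eef_rot: [0.009, 0.236, 0.972, -0.003]
wrist_force: [-0.0, 0.9, 0.4]
opening: -0.001
target [0.4485 0.0607] x-angle 151.0 now [ 0.512  -0.0771  0.1905] 152.7  rz total units 0.0094  q6 -1.47
shift in present tool axes [0.6003 0.4663 0.091 ]  in turned axes [0.6138 0.4485 0.0908] rotvec level err [ 0.0162 -0.0092 -0.9998]
level rv units [-0.0002  0.0059  0.    ]
```

```bash
python3 -m pendant '[[[0,0,0,0,0.006,0.009],[0.2,0.15,0,0,0,0],[0.2,0.15,0,0,0,0],[0.2,0.15,0,0,0,0],[0,0,0.1,0,0,0],[0,0,0,0,0,0]]]' 1
python3 -c "
from h import *
goto(2,A0[1],.010,.114);o,P,R,xa=pose(); print('level rv units',(R.T@np.cross(R[:,2],[0,0,-1])/np.pi).round(4))"
```

```text
time_s: 11.4
eef_pos: [0.4532, 0.0634, 0.1726]
eef_rot: [0.0, 0.264, 0.965, -0.0]
wrist_force: [0.5, -0.2, 0.0]
opening: 0.001
target [0.4485 0.0607] x-angle 151.0 now [0.4532 0.0634 0.1726] 149.4  rz total units -0.0089  q6 -1.16
shift in present tool axes [ 0.0139 -0.0236  0.293 ]  in turned axes [ 0.0146 -0.0232  0.293 ] rotvec level err [ 5.e-04 -5.e-04 -1.e+00]
level rv units [-0.0001  0.0002 -0.    ]
```

```bash
python3 -m pendant '[[[0.014,-0.024,0.05,0,0,-0.008],[0,0,0.12,0,0,0],[0,0,0.12,0,0,0],[0,0,0,0,0,0]]]' 1
python3 -c "
from h import *
goto(2,A0[1],.010,.114);st(2)"
```

```text
time_s: 11.9
eef_pos: [0.4502, 0.058, 0.1146]
eef_rot: [0.001, 0.254, 0.967, -0.0]
wrist_force: [0.2, -0.2, 0.9]
opening: 0.003
target [0.4485 0.0607] x-angle 151.0 now [0.4502 0.058  0.1146] 150.5  rz total units -0.0026  q6 -1.19
shift in present tool axes [0.0143 0.0074 0.0029]  in turned axes [0.0142 0.0075 0.0029] rotvec level err [ 0.0027 -0.0012 -1.    ]
t 11.90 P [0.4502 0.058  0.1146] x-ang 150.5 (want 163.6) | lever 2.855 turned -0.219 rad, r 52.5 (48.1) | F tang -0.1 rad -0.2 z 0.9 q6 -1.19 op 0.00
```

Lever 2 pushes along +y; rows have +x, +y.

```bash
python3 -m pendant '[[[0.014,0.025,0.004,0,0,0],[0,0.025,0.003,0,0,0],[0.005,0.015,0,0,0,0.01],[0.01,0.017,0,0,0,0.025]]]' 1
python3 -c "
from h import *
st(2)"
python3 -m pendant '[[[0.01,0.017,0.003,0,0,0.025],[0.01,0.017,0.003,0,0,0.025]]]' 1
python3 -c "
from h import *
st(2)"
```

```text
time_s: 12.4
eef_pos: [0.4561, 0.0751, 0.1164]
eef_rot: [0.004, 0.309, 0.951, 0.0]
wrist_force: [-1.0, -1.3, -0.5]
opening: 0.002
t 12.40 P [0.4561 0.0751 0.1164] x-ang 144.0 (want 143.9) | lever 2.512 turned 0.124 rad, r 45.7 (48.1) | F tang -1.6 rad -0.0 z -0.5 q6 -1.03 op 0.00
time_s: 12.65
eef_pos: [0.4579, 0.0835, 0.1165]
eef_rot: [0.005, 0.385, 0.923, 0.0]
wrist_force: [-0.8, -0.2, 0.0]
opening: 0.002
t 12.65 P [0.4579 0.0835 0.1165] x-ang 134.7 (want 133.1) | lever 2.324 turned 0.312 rad, r 45.7 (48.1) | F tang -0.7 rad 0.4 z 0.0 q6 -0.85 op 0.00
```

```bash
python3 -m pendant '[[[0.01,0.016,0.002,0,0,0.027]]]' 1
python3 -c "
from h import *
st(2)"
python3 -m pendant '[[[0.01,0.016,0.002,0,0,0.027]]]' 1
python3 -c "
from h import *
st(2)"
```

```text
time_s: 12.78
eef_pos: [0.4591, 0.0874, 0.1167]
eef_rot: [0.005, 0.425, 0.905, 0.0]
wrist_force: [-0.9, -0.7, -0.6]
opening: -0.004
t 12.78 P [0.4591 0.0874 0.1167] x-ang 129.7 (want 128.0) | lever 2.234 turned 0.402 rad, r 45.9 (48.1) | F tang -1.1 rad -0.0 z -0.6 q6 -0.76 op -0.00
time_s: 12.9
eef_pos: [0.4608, 0.0913, 0.117]
eef_rot: [0.005, 0.464, 0.886, 0.001]
wrist_force: [-1.0, -1.6, -1.2]
opening: -0.003
t 12.90 P [0.4608 0.0913 0.117 ] x-ang 124.7 (want 122.8) | lever 2.143 turned 0.493 rad, r 46.1 (48.1) | F tang -1.7 rad -0.8 z -1.2 q6 -0.66 op -0.00
```

```bash
python3 -m pendant '[[[0.01,0.016,0.002,0,0,0.027],[0.01,0.016,0.002,0,0,0.027]]]' 1
python3 -c "
from h import *
st(2)"
```

```text
time_s: 13.15
eef_pos: [0.4626, 0.0968, 0.1167]
eef_rot: [0.005, 0.539, 0.842, -0.002]
wrist_force: [-4.7, -6.8, 1.1]
opening: -0.0
t 13.15 P [0.4626 0.0968 0.1167] x-ang 114.7 (want 115.8) | lever 2.022 turned 0.614 rad, r 47.3 (48.1) | F tang -7.2 rad -4.0 z 1.1 q6 -0.47 op -0.00
```

```bash
python3 -m pendant '[[[0.008,0.018,0.002,0,0,0.018],[0.008,0.018,0.002,0,0,0.018]]]' 1
python3 -c "
from h import *
st(2)"
python3 -m pendant '[[[0.008,0.018,0.002,0,0,0.018]]]' 1
python3 -c "
from h import *
st(2)"
```

```text
time_s: 13.4
eef_pos: [0.4661, 0.1013, 0.1165]
eef_rot: [0.004, 0.587, 0.809, -0.005]
wrist_force: [-5.8, -4.2, 3.6]
opening: 0.001
t 13.40 P [0.4661 0.1013 0.1165] x-ang 108.1 (want 108.9) | lever 1.900 turned 0.735 rad, r 47.4 (48.1) | F tang -6.8 rad -2.1 z 3.6 q6 -0.34 op 0.00
time_s: 13.52
eef_pos: [0.4681, 0.1035, 0.1165]
eef_rot: [0.004, 0.611, 0.792, -0.006]
wrist_force: [-6.4, -5.1, 3.6]
opening: 0.004
t 13.53 P [0.4681 0.1035 0.1165] x-ang 104.7 (want 105.3) | lever 1.839 turned 0.797 rad, r 47.5 (48.1) | F tang -7.5 rad -3.2 z 3.6 q6 -0.27 op 0.00
```

```bash
python3 -m pendant '[[[-0.01,-0.05,0,0,0,0],[0,-0.02,-0.1,0,0,0],[0,0,-0.25,0,0,0]]]' 1
python3 -c "
from h import *
goto(4,A0[3],.010,.17); o,P,R,xa=pose(); print('level rv units',(R.T@np.cross(R[:,2],[0,0,-1])/np.pi).round(4))"
```

```text
time_s: 13.9
eef_pos: [0.452, 0.0994, 0.1858]
eef_rot: [0.001, 0.609, 0.793, -0.008]
wrist_force: [0.8, -0.8, 0.5]
opening: 0.001
target [ 0.515  -0.1059] x-angle 146.0 now [0.452  0.0994 0.1858] 104.9  rz total units -0.2282  q6 -0.29
shift in present tool axes [-1.0721  0.0409  0.091 ]  in turned axes [-0.8342 -0.6739  0.0959] rotvec level err [-0.0074 -0.0141 -0.9999]
level rv units [-0.0034  0.0037 -0.    ]
```

```bash
python3 -m pendant '[[[0,0,0,-0.0034,0.0037,-0.057],[0,0,0,0,0,-0.057],[0,0,0,0,0,-0.057],[0,0,0,0,0,-0.057],[-0.2,-0.16,0,0,0,0],[-0.2,-0.16,0,0,0,0],[-0.2,-0.16,0,0,0,0],[-0.2,-0.17,0,0,0,0],[0,0,0.03,0,0,0],[0,0,0,0,0,0]]]' 1
python3 -c "
from h import *
goto(4,A0[3],.010,.115); o,P,R,xa=pose(); print('level rv units',(R.T@np.cross(R[:,2],[0,0,-1])/np.pi).round(4))"
```

```text
time_s: 15.15
eef_pos: [0.5236, -0.0995, 0.1917]
eef_rot: [0.011, 0.273, 0.962, 0.004]
wrist_force: [0.8, -0.9, -0.1]
opening: -0.006
target [ 0.515  -0.1059] x-angle 146.0 now [ 0.5236 -0.0995  0.1917] 148.3  rz total units 0.0128  q6 -1.44
shift in present tool axes [ 0.0273 -0.0553  0.3825]  in turned axes [ 0.0253 -0.056   0.3826] rotvec level err [ 0.0239  0.0011 -0.9997]
level rv units [0.0043 0.0063 0.    ]
```

```bash
python3 -m pendant '[[[0.027,-0.055,0,0.0043,0.0063,0.0128],[0,0,0.1,0,0,0],[0,0,0.12,0,0,0],[0,0,0,0,0,0]]]' 1
python3 -c "
from h import *
goto(4,A0[3],.010,.115);o,P,R,xa=pose(); print('level rv units',(R.T@np.cross(R[:,2],[0,0,-1])/np.pi).round(4))"
```

```text
time_s: 15.65
eef_pos: [0.5108, -0.1027, 0.1481]
eef_rot: [-0.001, 0.292, 0.956, -0.0]
wrist_force: [-0.6, -0.2, 0.3]
opening: -0.002
target [ 0.515  -0.1059] x-angle 146.0 now [ 0.5108 -0.1027  0.1481] 146.0  rz total units 0.0001  q6 -1.4
shift in present tool axes [-0.0267 -0.0014  0.1654]  in turned axes [-0.0267 -0.0014  0.1654] rotvec level err [-2.6e-03 -1.0e-04 -1.0e+00]
level rv units [-0.0005 -0.0007 -0.    ]
```

```bash
python3 -m pendant '[[[-0.025,0,0.08,0,0,0],[0,0,0.08,0,0,0],[0,0,0,0,0,0]]]' 1
python3 -c "
from h import *
goto(4,A0[3],.010,.115);st(4)"
```

```text
time_s: 16.02
eef_pos: [0.5158, -0.1052, 0.1159]
eef_rot: [-0.0, 0.292, 0.956, -0.001]
wrist_force: [-0.4, -0.5, 0.1]
opening: -0.004
target [ 0.515  -0.1059] x-angle 146.0 now [ 0.5158 -0.1052  0.1159] 146.1  rz total units 0.0003  q6 -1.4
shift in present tool axes [ 0.0012 -0.0052  0.0043]  in turned axes [ 0.0012 -0.0052  0.0043] rotvec level err [-0.001  -0.0011 -1.    ]
t 16.02 P [ 0.5158 -0.1052  0.1159] x-ang 146.1 (want 154.6) | lever 2.699 turned -0.151 rad, r 52.9 (48.1) | F tang -0.6 rad 0.2 z 0.1 q6 -1.40 op -0.00
```

```bash
python3 -m pendant '[[[0.002,0.025,0.003,0,0,0],[0,0.025,0.003,0,0,0],[0.007,0.015,0,0,0,0.015],[0.01,0.017,0,0,0,0.025]]]' 1
python3 -c "
from h import *
st(4)"
python3 -m pendant '[[[0.01,0.017,0.003,0,0,0.025]]]' 1
python3 -c "
from h import *
st(4)"
```

```text
time_s: 16.52
eef_pos: [0.5231, -0.0892, 0.1156]
eef_rot: [0.0, 0.353, 0.936, -0.001]
wrist_force: [0.1, -1.7, -0.6]
opening: 0.002
t 16.52 P [ 0.5231 -0.0892  0.1156] x-ang 138.6 (want 135.5) | lever 2.364 turned 0.184 rad, r 47.2 (48.1) | F tang -1.1 rad -1.3 z -0.6 q6 -1.24 op 0.00
time_s: 16.65
eef_pos: [0.5242, -0.0852, 0.1154]
eef_rot: [0.001, 0.391, 0.921, -0.001]
wrist_force: [-0.1, -1.1, 1.0]
opening: 0.002
t 16.65 P [ 0.5242 -0.0852  0.1154] x-ang 134.0 (want 130.5) | lever 2.277 turned 0.271 rad, r 47.3 (48.1) | F tang -0.8 rad -0.7 z 1.0 q6 -1.15 op 0.00
```

```bash
python3 -m pendant '[[[0.01,0.016,0.001,0,0,0.028]]]' 1
python3 -c "
from h import *
st(4)"
python3 -m pendant '[[[0.01,0.016,0.001,0,0,0.028]]]' 1
python3 -c "
from h import *
st(4)"
```

```text
time_s: 16.77
eef_pos: [0.5255, -0.0815, 0.1156]
eef_rot: [0.001, 0.432, 0.902, -0.002]
wrist_force: [-0.4, -0.8, -0.1]
opening: 0.0
t 16.77 P [ 0.5255 -0.0815  0.1156] x-ang 128.8 (want 125.7) | lever 2.194 turned 0.354 rad, r 47.6 (48.1) | F tang -0.8 rad -0.4 z -0.1 q6 -1.05 op 0.00
time_s: 16.9
eef_pos: [0.5271, -0.0778, 0.1158]
eef_rot: [0.002, 0.472, 0.881, -0.002]
wrist_force: [-0.1, -1.1, -0.1]
opening: -0.003
t 16.90 P [ 0.5271 -0.0778  0.1158] x-ang 123.6 (want 120.9) | lever 2.110 turned 0.438 rad, r 47.9 (48.1) | F tang -0.6 rad -0.9 z -0.1 q6 -0.95 op -0.00
```

```bash
python3 -m pendant '[[[0.01,0.016,0.001,0,0,0.027],[0.01,0.016,0.001,0,0,0.027]]]' 1
python3 -c "
from h import *
st(4)"
```

```text
time_s: 17.15
eef_pos: [0.5302, -0.0714, 0.1158]
eef_rot: [0.002, 0.548, 0.837, -0.003]
wrist_force: [-4.7, -7.0, -0.1]
opening: -0.0
t 17.15 P [ 0.5302 -0.0714  0.1158] x-ang 113.6 (want 112.5) | lever 1.964 turned 0.584 rad, r 48.9 (48.1) | F tang -7.1 rad -4.7 z -0.1 q6 -0.76 op -0.00
```

```bash
python3 -m pendant '[[[0.008,0.018,0.002,0,0,0.018],[0.008,0.018,0.002,0,0,0.018]]]' 1
python3 -c "
from h import *
st(4)"
python3 -m pendant '[[[0.008,0.018,0.002,0,0,0.018]]]' 1
python3 -c "
from h import *
st(4)"
```

```text
time_s: 17.4
eef_pos: [0.5338, -0.0669, 0.1154]
eef_rot: [0.001, 0.595, 0.803, -0.006]
wrist_force: [-7.2, -4.0, 4.4]
opening: 0.004
t 17.40 P [ 0.5338 -0.0669  0.1154] x-ang 106.9 (want 105.8) | lever 1.847 turned 0.701 rad, r 49.2 (48.1) | F tang -8.0 rad -1.9 z 4.4 q6 -0.63 op 0.00
time_s: 17.52
eef_pos: [0.5358, -0.0649, 0.1154]
eef_rot: [0.0, 0.619, 0.786, -0.007]
wrist_force: [-7.0, -3.5, 4.6]
opening: 0.002
t 17.52 P [ 0.5358 -0.0649  0.1154] x-ang 103.6 (want 102.5) | lever 1.789 turned 0.760 rad, r 49.3 (48.1) | F tang -7.6 rad -1.9 z 4.6 q6 -0.56 op 0.00
```

```bash
python3 -m pendant '[[[0,0,0,0,0,0],[0,0,0,0,0,0],[0,0,0,0,0,0]]]' 1
python3 -c "
from h import *
st(4)"
python3 -m pendant '[[[0.01,0.018,0.003,0,0,0.019],[0.01,0.018,0.003,0,0,0.019],[0.01,0.018,0.003,0,0,0.019],[0.01,0.018,0.003,0,0,0.019]]]' 1
python3 -c "
from h import *
st(4)"
```

```text
time_s: 17.9
eef_pos: [0.5354, -0.0653, 0.116]
eef_rot: [0.0, 0.619, 0.786, -0.008]
wrist_force: [-2.2, -1.9, -0.3]
opening: -0.001
t 17.90 P [ 0.5354 -0.0653  0.116 ] x-ang 103.6 (want 103.2) | lever 1.801 turned 0.747 rad, r 49.2 (48.1) | F tang -2.5 rad -1.3 z -0.3 q6 -0.56 op -0.00
time_s: 18.4
eef_pos: [0.5452, -0.0566, 0.1142]
eef_rot: [-0.001, 0.71, 0.704, -0.012]
wrist_force: [-7.3, -2.4, 5.7]
opening: 0.001
t 18.40 P [ 0.5452 -0.0566  0.1142] x-ang 89.5 (want 88.2) | lever 1.539 turned 1.009 rad, r 50.8 (48.1) | F tang -7.2 rad -2.7 z 5.7 q6 -0.29 op 0.00
```

```bash
python3 -m pendant '[[[0.008,0.018,0,0.001,0.001,0.019]]]' 1
python3 -c "
from h import *
st(4)"
python3 -m pendant '[[[0.008,0.016,0,0,0,0.019]]]' 1
python3 -c "
from h import *
st(4)"
```

```text
time_s: 18.52
eef_pos: [0.5478, -0.0549, 0.1142]
eef_rot: [-0.003, 0.731, 0.682, -0.013]
wrist_force: [-7.5, -2.0, 4.5]
opening: -0.0
t 18.52 P [ 0.5478 -0.0549  0.1142] x-ang 86.0 (want 84.8) | lever 1.480 turned 1.068 rad, r 51.1 (48.1) | F tang -7.3 rad -2.7 z 4.5 q6 -0.22 op -0.00
time_s: 18.65
eef_pos: [0.55, -0.0537, 0.1142]
eef_rot: [-0.004, 0.752, 0.659, -0.015]
wrist_force: [-8.0, -2.9, 5.2]
opening: -0.001
t 18.65 P [ 0.55   -0.0537  0.1142] x-ang 82.5 (want 81.9) | lever 1.430 turned 1.119 rad, r 51.4 (48.1) | F tang -7.5 rad -4.0 z 5.2 q6 -0.16 op -0.00
```

```bash
python3 -m pendant '[[[0.008,0.016,0,0,0,0.017]]]' 1
python3 -c "
from h import *
st(4)"
python3 -m pendant '[[[0.008,0.016,0,0,0,0.017]]]' 1
python3 -c "
from h import *
st(4)"
```

```text
time_s: 18.77
eef_pos: [0.5522, -0.0525, 0.1141]
eef_rot: [-0.005, 0.77, 0.638, -0.016]
wrist_force: [-8.0, -2.1, 4.2]
opening: 0.0
t 18.77 P [ 0.5522 -0.0525  0.1141] x-ang 79.3 (want 79.1) | lever 1.381 turned 1.167 rad, r 51.8 (48.1) | F tang -7.4 rad -3.6 z 4.2 q6 -0.10 op 0.00
time_s: 18.9
eef_pos: [0.5539, -0.0514, 0.1138]
eef_rot: [-0.006, 0.787, 0.617, -0.018]
wrist_force: [-11.8, -1.9, 7.4]
opening: -0.001
t 18.90 P [ 0.5539 -0.0514  0.1138] x-ang 76.2 (want 77.1) | lever 1.345 turned 1.203 rad, r 52.4 (48.1) | F tang -11.1 rad -4.4 z 7.4 q6 -0.04 op -0.00
```

```bash
python3 -m pendant '[[[0.004,0.016,0,0,0,0.006]]]' 1
python3 -c "
from h import *
st(4)"
python3 -m pendant '[[[0.003,0.016,0,0,0,0.004]]]' 1
python3 -c "
from h import *
st(4)"
```

```text
time_s: 19.02
eef_pos: [0.5545, -0.051, 0.1135]
eef_rot: [-0.008, 0.793, 0.609, -0.02]
wrist_force: [-16.0, -1.2, 11.2]
opening: -0.001
t 19.02 P [ 0.5545 -0.051   0.1135] x-ang 75.0 (want 76.3) | lever 1.332 turned 1.217 rad, r 52.6 (48.1) | F tang -15.3 rad -4.9 z 11.2 q6 -0.02 op -0.00
time_s: 19.15
eef_pos: [0.5547, -0.0507, 0.1134]
eef_rot: [-0.01, 0.797, 0.604, -0.023]
wrist_force: [-15.9, 0.3, 12.5]
opening: 0.001
t 19.15 P [ 0.5547 -0.0507  0.1134] x-ang 74.3 (want 76.1) | lever 1.327 turned 1.221 rad, r 52.8 (48.1) | F tang -15.5 rad -3.6 z 12.5 q6 -0.00 op 0.00
```

```bash
python3 -m pendant '[[[-0.01,-0.05,0,0,0,0],[0,-0.03,-0.1,0,0,0],[0,0,-0.25,0,0,0]]]' 1
python3 -c "
from h import *
goto(2,1.84,.012,.17); o,P,R,xa=pose(); print('level rv units',(R.T@np.cross(R[:,2],[0,0,-1])/np.pi).round(4))"
```

```text
time_s: 19.52
eef_pos: [0.539, -0.0455, 0.1812]
eef_rot: [-0.014, 0.797, 0.604, -0.025]
wrist_force: [0.5, -0.4, 0.3]
opening: -0.0
target [0.456  0.1007] x-angle 105.4 now [ 0.539  -0.0455  0.1812] 74.3  rz total units -0.1726  q6 -0.01
shift in present tool axes [ 0.5929 -0.5934  0.0741]  in turned axes [ 0.8158 -0.2031  0.0488] rotvec level err [-0.0563 -0.0072 -0.9984]
level rv units [-0.0166  0.007  -0.    ]
```

```bash
python3 -m pendant '[[[0,0,0,-0.0166,0.007,0],[0,0,0,0,0,-0.058],[0,0,0,0,0,-0.058],[0,0,0,0,0,-0.056],[0.2,-0.05,0,0,0,0],[0.2,-0.05,0,0,0,0],[0.2,-0.05,0,0,0,0],[0.2,-0.05,0,0,0,0],[0,0,0,0,0,0],[0,0,0,0,0,0]]]' 1
python3 -c "
from h import *
goto(2,1.84,.012,.115); o,P,R,xa=pose(); print('level rv units',(R.T@np.cross(R[:,2],[0,0,-1])/np.pi).round(4))"
```

```text
time_s: 20.78
eef_pos: [0.4604, 0.1029, 0.1875]
eef_rot: [0.01, 0.599, 0.801, 0.009]
wrist_force: [1.6, 1.1, 0.7]
opening: -0.001
target [0.456  0.1007] x-angle 105.4 now [0.4604 0.1029 0.1875] 106.5  rz total units 0.0057  q6 -0.32
shift in present tool axes [-0.0021 -0.0336  0.3619]  in turned axes [-0.0025 -0.0335  0.3619] rotvec level err [ 0.0277  0.0021 -0.9996]
level rv units [0.0086 0.0019 0.    ]
```

```bash
python3 -m pendant '[[[0,-0.034,0.05,0.0086,0.002,0.005],[0,0,0.14,0,0,0],[0,0,0.14,0,0,0],[0,0,0,0,0,0]]]' 1
python3 -c "
from h import *
goto(2,1.84,.012,.115); o,P,R,xa=pose(); print('level rv units',(R.T@np.cross(R[:,2],[0,0,-1])/np.pi).round(4))"
```

```text
time_s: 21.28
eef_pos: [0.4551, 0.0977, 0.1185]
eef_rot: [-0.001, 0.608, 0.794, -0.001]
wrist_force: [0.5, 0.0, 0.5]
opening: -0.002
target [0.456  0.1007] x-angle 105.4 now [0.4551 0.0977 0.1185] 105.1  rz total units -0.0016  q6 -0.31
shift in present tool axes [0.013  0.0087 0.0173]  in turned axes [0.0129 0.0087 0.0173] rotvec level err [-3.3e-03  4.0e-04 -1.0e+00]
level rv units [-0.001  -0.0004 -0.    ]
```

```bash
python3 -m pendant '[[[0.013,0.025,0.01,0,0,0],[0,0.025,0.003,0,0,0],[0,0.018,0,0,0,0],[0.009,0.018,0.002,0,0,0.019],[0.009,0.018,0.002,0,0,0.019],[0.009,0.018,0.002,0,0,0.019]]]' 1
python3 -c "
from h import *
st(2)"
```

```text
time_s: 22.02
eef_pos: [0.4749, 0.1094, 0.1166]
eef_rot: [-0.004, 0.678, 0.735, -0.006]
wrist_force: [-6.1, -4.1, 5.1]
opening: 0.0
t 22.02 P [0.4749 0.1094 0.1166] x-ang 94.6 (want 94.5) | lever 1.649 turned 0.987 rad, r 47.8 (48.1) | F tang -6.4 rad -3.6 z 5.1 q6 -0.09 op 0.00
```

```bash
python3 -m pendant '[[[0.009,0.016,0.002,0,0,0.019],[0.009,0.016,0.002,0,0,0.019]]]' 1
python3 -c "
from h import *
st(2)"
python3 -m pendant '[[[0.009,0.016,0.002,0,0,0.019]]]' 1
python3 -c "
from h import *
st(2)"
```

```text
time_s: 22.28
eef_pos: [0.479, 0.1127, 0.1164]
eef_rot: [-0.005, 0.722, 0.692, -0.01]
wrist_force: [-6.8, -3.2, 4.3]
opening: -0.001
t 22.27 P [0.479  0.1127 0.1164] x-ang 87.5 (want 88.3) | lever 1.541 turned 1.094 rad, r 48.5 (48.1) | F tang -6.7 rad -3.4 z 4.3 q6 0.04 op -0.00
time_s: 22.4
eef_pos: [0.4809, 0.1141, 0.1163]
eef_rot: [-0.005, 0.743, 0.669, -0.012]
wrist_force: [-11.0, -3.2, 7.1]
opening: -0.002
t 22.40 P [0.4809 0.1141 0.1163] x-ang 84.0 (want 85.6) | lever 1.494 turned 1.142 rad, r 49.0 (48.1) | F tang -10.7 rad -4.0 z 7.1 q6 0.11 op -0.00
```

```bash
python3 -m pendant '[[[0.005,0.016,0.002,0,0,0.008]]]' 1
python3 -c "
from h import *
st(2)"
python3 -m pendant '[[[0.004,0.018,0.002,0,0,0.004],[0.004,0.018,0.002,0,0,0.004]]]' 1
python3 -c "
from h import *
st(2)"
```

```text
time_s: 22.52
eef_pos: [0.4816, 0.1147, 0.1159]
eef_rot: [-0.007, 0.751, 0.66, -0.015]
wrist_force: [-15.4, -2.8, 11.5]
opening: -0.003
t 22.52 P [0.4816 0.1147 0.1159] x-ang 82.6 (want 84.6) | lever 1.476 turned 1.159 rad, r 49.2 (48.1) | F tang -15.0 rad -4.2 z 11.5 q6 0.13 op -0.00
time_s: 22.78
eef_pos: [0.4818, 0.1155, 0.1154]
eef_rot: [-0.012, 0.759, 0.65, -0.022]
wrist_force: [-18.2, -2.2, 14.9]
opening: -0.004
t 22.77 P [0.4818 0.1155 0.1154] x-ang 81.2 (want 83.9) | lever 1.464 turned 1.171 rad, r 49.9 (48.1) | F tang -17.9 rad -4.1 z 14.9 q6 0.16 op -0.00
```

```bash
python3 -m pendant '[[[-0.01,-0.05,0,0,0,0],[0,-0.03,-0.1,0,0,0],[0,0,-0.25,0,0,0]]]' 1
python3 -c "
from h import *
goto(1,-1.13,.012,.17); o,P,R,xa=pose(); print('level rv units',(R.T@np.cross(R[:,2],[0,0,-1])/np.pi).round(4))"
```

```text
time_s: 23.15
eef_pos: [0.4663, 0.1171, 0.1852]
eef_rot: [-0.014, 0.759, 0.65, -0.024]
wrist_force: [0.9, -0.1, 1.2]
opening: 0.002
target [ 0.6707 -0.0053] x-angle 115.3 now [0.4663 0.1171 0.1852] 81.2  rz total units -0.1891  q6 0.16
shift in present tool axes [-0.4474  1.1064  0.0259]  in turned axes [-0.988   0.6672  0.0592] rotvec level err [-0.0551 -0.0103 -0.9984]
level rv units [-0.0168  0.0059  0.    ]
```

```bash
python3 -m pendant '[[[0,0,0,-0.012,0.004,0],[0,0,0,0,0,-0.058],[0,0,0,0,0,-0.058],[0,0,0,0,0,-0.058],[-0.2,0.13,0,0,0,-0.01],[-0.2,0.13,0,0,0,0],[-0.2,0.13,0,0,0,0],[-0.2,0.13,0,0,0,0],[-0.19,0.12,0,0,0,0],[0,0,0,0,0,0],[0,0,0,0,0,0]]]' 1
python3 -c "
from h import *
goto(1,-1.13,.012,.115); o,P,R,xa=pose(); print('level rv units',(R.T@np.cross(R[:,2],[0,0,-1])/np.pi).round(4))"
```

```text
time_s: 24.52
eef_pos: [0.6737, -0.0096, 0.1868]
eef_rot: [0.002, 0.533, 0.846, 0.0]
wrist_force: [-1.0, 0.7, -0.0]
opening: 0.001
target [ 0.6707 -0.0053] x-angle 115.3 now [ 0.6737 -0.0096  0.1868] 115.6  rz total units 0.0019  q6 -0.64
shift in present tool axes [ 0.0272 -0.005   0.359 ]  in turned axes [ 0.0271 -0.0052  0.359 ] rotvec level err [ 0.0031 -0.0015 -1.    ]
level rv units [0.0007 0.0008 0.    ]
```

```bash
python3 -m pendant '[[[0.027,0.02,0.05,0,0,0],[0,0,0.14,0,0,0],[0,0,0.14,0,0,0],[0,0,0,0,0,0]]]' 1
python3 -c "
from h import *
goto(1,-1.13,.012,.115);st(1)"
```

```text
time_s: 25.02
eef_pos: [0.6722, 0.0021, 0.1187]
eef_rot: [0.001, 0.531, 0.847, 0.001]
wrist_force: [-0.4, -0.5, -0.2]
opening: 0.001
target [ 0.6707 -0.0053] x-angle 115.3 now [0.6722 0.0021 0.1187] 115.8  rz total units 0.0031  q6 -0.62
shift in present tool axes [-0.0301 -0.0228  0.0183]  in turned axes [-0.0303 -0.0225  0.0183] rotvec level err [ 2.9e-03 -4.0e-04 -1.0e+00]
t 25.02 P [0.6722 0.0021 0.1187] x-ang 115.8 (want -225.9) | lever -0.801 turned 0.522 rad, r 53.8 (48.1) | F tang 0.6 rad 0.1 z -0.2 q6 -0.62 op 0.00
```

```bash
python3 -m pendant '[[[-0.03,-0.028,0.012,0,0,0],[0,-0.028,0.003,0,0,0],[0,-0.025,0,0,0,0],[-0.009,-0.018,0.002,0,0,0.019],[-0.009,-0.018,0.002,0,0,0.019],[-0.009,-0.018,0.002,0,0,0.019]]]' 1
python3 -c "
from h import *
st(1)"
```

```text
time_s: 25.78
eef_pos: [0.6571, -0.0166, 0.1203]
eef_rot: [0.007, 0.607, 0.795, 0.008]
wrist_force: [7.4, 3.6, -5.0]
opening: 0.001
t 25.77 P [ 0.6571 -0.0166  0.1203] x-ang 105.3 (want -252.4) | lever -1.263 turned 0.984 rad, r 50.0 (48.1) | F tang -8.1 rad -1.2 z -5.0 q6 -0.48 op 0.00
```

```bash
python3 -m pendant '[[[-0.009,-0.018,0.012,-0.001,0,0.022],[-0.009,-0.018,0.012,-0.001,0,0.022],[-0.009,-0.018,0.008,0,0,0.022]]]' 1
python3 -c "
from h import *
st(1);o,P,R,xa=pose(); print('level rv units',(R.T@np.cross(R[:,2],[0,0,-1])/np.pi).round(4))"
```

```text
time_s: 26.15
eef_pos: [0.6552, -0.022, 0.12]
eef_rot: [0.015, 0.688, 0.725, 0.02]
wrist_force: [6.0, 5.1, -0.2]
opening: 0.001
t 26.15 P [ 0.6552 -0.022   0.12  ] x-ang 93.0 (want -258.1) | lever -1.363 turned 1.083 rad, r 52.5 (48.1) | F tang -6.9 rad -3.8 z -0.2 q6 -0.28 op 0.00
level rv units [ 0.0157 -0.0019 -0.    ]
```

```bash
python3 -m pendant '[[[-0.004,-0.018,0.006,0.005,0,0]]]' 1
python3 -c "
from h import *
st(1);o,P,R,xa=pose(); print('level rv units',(R.T@np.cross(R[:,2],[0,0,-1])/np.pi).round(4))"
python3 -m pendant '[[[-0.004,-0.018,0.006,0.005,0,0.005]]]' 1
python3 -c "
from h import *
st(1);o,P,R,xa=pose(); print('level rv units',(R.T@np.cross(R[:,2],[0,0,-1])/np.pi).round(4))"
```

```text
time_s: 26.28
eef_pos: [0.6538, -0.0224, 0.1205]
eef_rot: [0.012, 0.689, 0.725, 0.017]
wrist_force: [7.8, 2.8, -2.8]
opening: -0.0
t 26.27 P [ 0.6538 -0.0224  0.1205] x-ang 92.9 (want -259.6) | lever -1.388 turned 1.109 rad, r 52.0 (48.1) | F tang -8.2 rad -1.4 z -2.8 q6 -0.28 op -0.00
level rv units [ 0.0128 -0.002   0.    ]
time_s: 26.4
eef_pos: [0.6524, -0.0231, 0.1207]
eef_rot: [0.008, 0.695, 0.719, 0.013]
wrist_force: [6.6, 2.0, -2.9]
opening: -0.001
t 26.40 P [ 0.6524 -0.0231  0.1207] x-ang 92.0 (want -261.3) | lever -1.418 turned 1.139 rad, r 51.6 (48.1) | F tang -6.8 rad -1.0 z -2.9 q6 -0.26 op -0.00
level rv units [ 0.0096 -0.0022 -0.    ]
```

```bash
python3 -m pendant '[[[-0.006,-0.02,0.01,0.005,0,0.012],[-0.006,-0.02,0.01,0.005,0,0.012]]]' 1
python3 -c "
from h import *
st(1);o,P,R,xa=pose(); print('level rv units',(R.T@np.cross(R[:,2],[0,0,-1])/np.pi).round(4))"
```

```text
time_s: 26.65
eef_pos: [0.6495, -0.0255, 0.12]
eef_rot: [0.001, 0.723, 0.691, 0.007]
wrist_force: [7.0, 2.7, -1.4]
opening: 0.0
t 26.65 P [ 0.6495 -0.0255  0.12  ] x-ang 87.5 (want -265.5) | lever -1.492 turned 1.212 rad, r 51.8 (48.1) | F tang -7.2 rad -2.2 z -1.4 q6 -0.19 op 0.00
level rv units [ 0.0036 -0.0028  0.    ]
```

```bash
python3 -m pendant '[[[-0.006,-0.02,0.008,0.002,0,0.012],[-0.006,-0.02,0.008,0.002,0,0.012]]]' 1
python3 -c "
from h import *
st(1)"
python3 -m pendant '[[[-0.006,-0.018,0.006,0.001,0,0.012]]]' 1
python3 -c "
from h import *
st(1);o,P,R,xa=pose(); print('level rv units',(R.T@np.cross(R[:,2],[0,0,-1])/np.pi).round(4))"
```

```text
time_s: 26.9
eef_pos: [0.6464, -0.0273, 0.1202]
eef_rot: [0.001, 0.749, 0.662, 0.008]
wrist_force: [8.2, 1.7, -1.9]
opening: -0.002
t 26.90 P [ 0.6464 -0.0273  0.1202] x-ang 83.0 (want -269.4) | lever -1.561 turned 1.282 rad, r 51.7 (48.1) | F tang -8.2 rad -1.7 z -1.9 q6 -0.11 op -0.00
time_s: 27.02
eef_pos: [0.645, -0.0281, 0.1205]
eef_rot: [0.002, 0.762, 0.647, 0.009]
wrist_force: [7.6, 0.7, -3.4]
opening: 0.001
t 27.02 P [ 0.645  -0.0281  0.1205] x-ang 80.7 (want 88.8) | lever 4.692 turned -4.971 rad, r 51.8 (48.1) | F tang -7.6 rad -0.8 z -3.4 q6 -0.08 op 0.00
level rv units [ 0.0046 -0.0039 -0.    ]
```

```bash
sed -i 's/(a+np.pi\/2)%(2\*np.pi)-np.pi\/2/(a+2.4)%(2*np.pi)-2.4/' h.py; python3 -m pendant '[[[-0.006,-0.018,0.008,0.002,0,0.008]]]' 1
python3 -c "
from h import *
st(1)"
python3 -m pendant '[[[-0.006,-0.018,0.008,0.002,0,0.008]]]' 1
python3 -c "
from h import *
st(1)"
```

```text
time_s: 27.15
eef_pos: [0.6437, -0.0289, 0.1204]
eef_rot: [0.001, 0.771, 0.637, 0.01]
wrist_force: [6.7, 1.3, -2.9]
opening: -0.0
t 27.15 P [ 0.6437 -0.0289  0.1204] x-ang 79.2 (want -272.9) | lever -1.621 turned 1.342 rad, r 51.9 (48.1) | F tang -6.6 rad -1.6 z -2.9 q6 -0.05 op -0.00
time_s: 27.28
eef_pos: [0.6424, -0.0296, 0.1204]
eef_rot: [0.001, 0.779, 0.627, 0.01]
wrist_force: [7.1, 2.0, -2.8]
opening: 0.001
t 27.27 P [ 0.6424 -0.0296  0.1204] x-ang 77.7 (want -274.5) | lever -1.649 turned 1.370 rad, r 51.9 (48.1) | F tang -7.0 rad -2.5 z -2.8 q6 -0.03 op 0.00
```

```bash
python3 -m pendant '[[[-0.006,-0.018,0.008,0.002,0,0.005]]]' 1
python3 -c "
from h import *
st(1)"
python3 -m pendant '[[[-0.006,-0.018,0.008,0.002,0,0.005]]]' 1
python3 -c "
from h import *
st(1)"
```

```text
time_s: 27.4
eef_pos: [0.6416, -0.03, 0.1206]
eef_rot: [0.001, 0.784, 0.62, 0.012]
wrist_force: [10.0, 3.4, -3.1]
opening: 0.004
t 27.40 P [ 0.6416 -0.03    0.1206] x-ang 76.7 (want -275.5) | lever -1.667 turned 1.388 rad, r 52.0 (48.1) | F tang -9.6 rad -4.3 z -3.1 q6 -0.01 op 0.00
time_s: 27.52
eef_pos: [0.6412, -0.0306, 0.1209]
eef_rot: [0.001, 0.789, 0.614, 0.013]
wrist_force: [11.3, 1.9, -4.8]
opening: 0.001
t 27.52 P [ 0.6412 -0.0306  0.1209] x-ang 75.7 (want -276.2) | lever -1.678 turned 1.399 rad, r 52.4 (48.1) | F tang -11.0 rad -3.1 z -4.8 q6 -0.00 op 0.00
```

```bash
python3 -m pendant '[[[-0.002,-0.02,0.008,0.002,0,0],[-0.002,-0.02,0.008,0.002,0,0]]]' 1
python3 -c "
from h import *
st(1)"
python3 -m pendant '[[[0,-0.022,0.008,0.002,0,0],[0,-0.022,0.008,0.002,0,0]]]' 1
python3 -c "
from h import *
st(1)"
```

```text
time_s: 27.78
eef_pos: [0.6408, -0.0306, 0.1217]
eef_rot: [0.003, 0.79, 0.613, 0.017]
wrist_force: [12.0, 0.5, -5.5]
opening: 0.002
t 27.77 P [ 0.6408 -0.0306  0.1217] x-ang 75.6 (want -276.5) | lever -1.684 turned 1.405 rad, r 52.3 (48.1) | F tang -11.9 rad -1.9 z -5.5 q6 -0.00 op 0.00
time_s: 28.02
eef_pos: [0.6405, -0.0308, 0.1227]
eef_rot: [0.007, 0.79, 0.612, 0.02]
wrist_force: [12.8, -2.2, -4.6]
opening: 0.003
t 28.02 P [ 0.6405 -0.0308  0.1227] x-ang 75.5 (want -276.9) | lever -1.690 turned 1.411 rad, r 52.3 (48.1) | F tang -13.0 rad 0.7 z -4.6 q6 -0.00 op 0.00
```

```bash
cat >> h.py <<'E'
def goxy(x,y,z,ya):
    o,P,R,xa=pose(); da=(ya-xa+180)%360-180; w=np.array([x,y,z])-P
    Rn=Ro.from_rotvec([0,0,np.radians(da)]).as_matrix()@R
    print("now",P.round(4),round(xa,1),"rz units",round(-da/180,4),"shift present",(R.T@w/.2).round(4),"turned",(Rn.T@w/.2).round(4),'level rv',(R.T@np.cross(R[:,2],[0,0,-1])/np.pi).round(4),"t",o["time_s"])
E
python3 -m pendant '[[[0.01,0.05,0,0,0,0],[0,0.03,-0.1,0,0,0],[0,0,-0.25,0,0,0]]]' 1
python3 -c "
from h import *
goxy(.5054,-.0774,.175,103)"
```

```text
time_s: 28.4
eef_pos: [0.6521, -0.0342, 0.1918]
eef_rot: [0.004, 0.791, 0.612, 0.018]
wrist_force: [0.4, 0.3, 0.5]
opening: 0.003
now [ 0.6521 -0.0342  0.1918] 75.5 rz units -0.153 shift present [-0.395  -0.6577  0.0561] turned [-0.0474 -0.7653  0.0612] level rv [ 0.0091 -0.0075  0.    ] t 28.4
```

```bash
python3 -m pendant '[[[0,0,0,0.007,-0.006,0],[0,0,0,0,0,-0.051],[0,0,0,0,0,-0.051],[0,0,0,0,0,-0.051],[-0.01,-0.19,0,0,0,0],[-0.01,-0.19,0,0,0,0],[-0.01,-0.19,0,0,0,0],[-0.01,-0.18,0,0,0,0],[0,0,0,0,0,0],[0,0,0,0,0,0]]]' 1
python3 -c "
from h import *
goxy(.5054,-.0774,.116,103)
c=imaging.camera('side');cv2.imwrite('pics/s4.png',cv2.resize(c['pixels'][120:300,180:380],None,fx=3,fy=3,interpolation=2))"
```

```text
time_s: 29.65
eef_pos: [0.5065, -0.0801, 0.1943]
eef_rot: [0.004, 0.616, 0.787, 0.003]
wrist_force: [0.6, 0.1, -0.5]
opening: 0.003
now [ 0.5065 -0.0801  0.1943] 103.9 rz units 0.0049 shift present [ 0.0152 -0.006   0.3915] turned [ 0.0152 -0.0063  0.3915] level rv [ 0.0032  0.0008 -0.    ] t 29.65
```

View pics/s4.png

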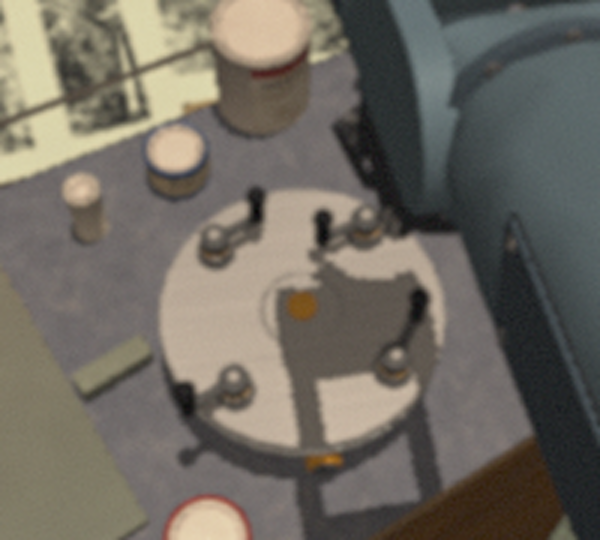

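```bash
cat >> h.py <<'E'
def balls():
    c=imaging.camera("side"); im=c["pixels"]; v=im.max(2)
    n,l,s,ce=cv2.connectedComponentsWithStats((v<40).astype(np.uint8))
    for i in range(1,n):
        if s[i,4]<12: continue
        top=[s[i,0]+s[i,2]/2, s[i,1]+s[i,3]/2]
        # ball = topmost ~7 rows of the blob
        ys,xs=np.where(l==i); m=ys<=ys.min()+5; p=[xs[m].mean(),ys[m].mean()]
        W=ray(c,[p],.132)[0]
        for k in range(4):
            r=W[:2]-HUB[k]
            if .025<np.linalg.norm(r)<.06: print("lever",k+1,"px",np.round(p,1),"len %.1f"%(1e3*np.linalg.norm(r)),"angle %.3f turned %.3f"%(np.arctan2(r[1],r[0]),(A0[k]-np.arctan2(r[1],r[0]))%6.283), s[i,4])
E
python3 -c "
from h import *
balls()"
```

```text
lever 1 px [265.1 186.7] len 40.3 angle -1.612 turned 1.332 26
lever 4 px [287.1 193.8] len 43.9 angle 1.480 turned 1.068 21
lever 3 px [319.3 219.4] len 42.1 angle -0.988 turned 0.971 37
lever 2 px [240.8 251.6] len 44.1 angle 1.590 turned 1.046 38
```

```bash
python3 -m pendant '[[[0.015,0.01,0.05,0.003,0.001,0.004],[0,0,0.16,0,0,0],[0,0,0.16,0,0,0],[0,0,0,0,0,0]]]' 1
python3 -c "
from h import *
goxy(.5054,-.0774,.116,103);st(3)"
```

```text
time_s: 30.25
eef_pos: [0.5101, -0.0748, 0.1166]
eef_rot: [-0.001, 0.621, 0.784, 0.0]
wrist_force: [-0.6, -0.5, -0.4]
opening: 0.004
now [ 0.5101 -0.0748  0.1166] 103.2 rz units 0.0011 shift present [-0.0071 -0.0261  0.0029] turned [-0.0072 -0.026   0.0029] level rv [-0.0003 -0.0005  0.    ] t 30.25
t 30.25 P [ 0.5101 -0.0748  0.1166] x-ang 103.2 (want -231.8) | lever -0.904 turned 0.886 rad, r 65.8 (48.1) | F tang 0.8 rad -0.0 z -0.4 q6 -0.61 op 0.00
```

```bash
python3 -m pendant '[[[-0.006,-0.03,0.004,0,0,0],[0,-0.03,0.003,0,0,0],[0,-0.025,0.003,0,0,0],[-0.007,-0.018,0.004,0.002,0,0.015],[-0.007,-0.018,0.004,0.002,0,0.015],[-0.007,-0.018,0.004,0.002,0,0.015]]]' 1
python3 -c "
from h import *
st(3);goxy(0,0,0,0)"
```

```text
time_s: 31.0
eef_pos: [0.4893, -0.0858, 0.1176]
eef_rot: [-0.001, 0.677, 0.736, -0.002]
wrist_force: [7.4, 1.2, -4.1]
opening: -0.001
t 31.00 P [ 0.4893 -0.0858  0.1176] x-ang 94.8 (want -251.4) | lever -1.246 turned 1.229 rad, r 54.0 (48.1) | F tang -7.4 rad 1.2 z -4.1 q6 -0.49 op -0.00
now [ 0.4893 -0.0858  0.1176] 94.8 rz units 0.5265 shift present [ 0.6314 -2.4008  0.595 ] turned [-2.4459 -0.4271  0.593 ] level rv [-0.001   0.0004  0.    ] t 31.0
```

```bash
python3 -m pendant '[[[-0.008,-0.018,0.004,0.001,0,0.012],[-0.008,-0.018,0.004,0.001,0,0.012],[-0.008,-0.018,0.004,0.001,0,0.012]]]' 1
python3 -c "
from h import *
st(3);goxy(0,0,0,0)"
```

```text
time_s: 31.38
eef_pos: [0.4846, -0.0913, 0.1186]
eef_rot: [0.003, 0.72, 0.694, 0.001]
wrist_force: [8.4, 2.5, -5.7]
opening: 0.0
t 31.38 P [ 0.4846 -0.0913  0.1186] x-ang 87.9 (want -259.0) | lever -1.380 turned 1.362 rad, r 54.6 (48.1) | F tang -8.7 rad -0.8 z -5.7 q6 -0.39 op 0.00
now [ 0.4846 -0.0913  0.1186] 87.9 rz units 0.4885 shift present [ 0.3703 -2.4405  0.5803] turned [-2.4213 -0.4593  0.5972] level rv [ 0.0016  0.0008 -0.    ] t 31.375
```

```bash
python3 -m pendant '[[[-0.008,-0.018,0.006,0.002,0,0.012],[-0.008,-0.018,0.006,0.002,0,0.012]]]' 1
python3 -c "
from h import *
st(3)"
python3 -m pendant '[[[-0.008,-0.018,0.006,0.002,0,0.012]]]' 1
python3 -c "
from h import *
st(3);goxy(0,0,0,0)"
```

```text
time_s: 31.62
eef_pos: [0.481, -0.0943, 0.1186]
eef_rot: [0.002, 0.747, 0.665, 0.001]
wrist_force: [7.6, 1.3, -2.6]
opening: -0.002
t 31.62 P [ 0.481  -0.0943  0.1186] x-ang 83.4 (want -263.9) | lever -1.465 turned 1.447 rad, r 54.8 (48.1) | F tang -7.7 rad -0.5 z -2.6 q6 -0.32 op -0.00
time_s: 31.75
eef_pos: [0.4793, -0.0957, 0.1186]
eef_rot: [0.002, 0.76, 0.65, 0.001]
wrist_force: [6.5, 1.5, -3.3]
opening: 0.002
t 31.75 P [ 0.4793 -0.0957  0.1186] x-ang 81.1 (want -266.2) | lever -1.505 turned 1.488 rad, r 55.0 (48.1) | F tang -6.6 rad -1.1 z -3.3 q6 -0.28 op 0.00
now [ 0.4793 -0.0957  0.1186] 81.1 rz units 0.4505 shift present [ 0.1027 -2.4436  0.5844] turned [-2.3954 -0.4804  0.5954] level rv [0.0011 0.0005 0.    ] t 31.75
```

```bash
python3 -m pendant '[[[-0.006,-0.018,0.006,0.002,0,0.008],[-0.006,-0.018,0.006,0.002,0,0.008]]]' 1
python3 -c "
from h import *
st(3)"
python3 -m pendant '[[[-0.005,-0.018,0.006,0.002,0,0.008]]]' 1
python3 -c "
from h import *
st(3);balls()"
```

```text
time_s: 32.0
eef_pos: [0.4764, -0.0974, 0.119]
eef_rot: [0.002, 0.777, 0.629, 0.001]
wrist_force: [10.1, 1.9, -4.4]
opening: -0.002
t 32.00 P [ 0.4764 -0.0974  0.119 ] x-ang 78.0 (want -269.8) | lever -1.567 turned 1.550 rad, r 55.0 (48.1) | F tang -10.1 rad -1.8 z -4.4 q6 -0.24 op -0.00
time_s: 32.12
eef_pos: [0.4758, -0.0982, 0.1195]
eef_rot: [0.003, 0.786, 0.619, 0.002]
wrist_force: [11.1, 1.9, -6.3]
opening: -0.003
t 32.12 P [ 0.4758 -0.0982  0.1195] x-ang 76.4 (want -270.7) | lever -1.582 turned 1.565 rad, r 55.4 (48.1) | F tang -11.1 rad -2.0 z -6.3 q6 -0.21 op -0.00
lever 4 px [314.9 184.1] len 31.7 angle -1.871 turned 4.419 258
lever 1 px [265.  186.5] len 40.4 angle -1.599 turned 1.320 29
lever 4 px [287.1 193.7] len 43.7 angle 1.470 turned 1.079 24
lever 2 px [240.6 251.6] len 44.5 angle 1.582 turned 1.053 40
```

Near the stop (force rising). A little more to seat it.

```bash
python3 -m pendant '[[[-0.002,-0.022,0.006,0.002,0,0],[-0.002,-0.022,0.006,0.002,0,0]]]' 1
python3 -c "
from h import *
st(3)"
python3 -m pendant '[[[0,-0.022,0.006,0.002,0,0],[0,-0.022,0.006,0.002,0,0]]]' 1
python3 -c "
from h import *
st(3)"
```

```text
time_s: 32.42
eef_pos: [0.4751, -0.0989, 0.121]
eef_rot: [0.006, 0.787, 0.617, 0.005]
wrist_force: [14.6, -0.1, -6.2]
opening: -0.003
t 32.42 P [ 0.4751 -0.0989  0.121 ] x-ang 76.2 (want -271.7) | lever -1.600 turned 1.583 rad, r 55.7 (48.1) | F tang -14.6 rad -0.3 z -6.2 q6 -0.22 op -0.00
time_s: 32.67
eef_pos: [0.4748, -0.0996, 0.1227]
eef_rot: [0.01, 0.787, 0.616, 0.008]
wrist_force: [12.7, -1.6, -4.9]
opening: 0.003
t 32.67 P [ 0.4748 -0.0996  0.1227] x-ang 76.1 (want -272.2) | lever -1.610 turned 1.592 rad, r 56.2 (48.1) | F tang -12.7 rad 1.1 z -4.9 q6 -0.22 op 0.00
```

```bash
python3 -m pendant '[[[0.01,0.05,0,0,0,0],[0,0.03,-0.1,0,0,0],[0,0,-0.25,0,0,0],[0,0,-0.25,0,0,0],[0.1,0.1,-0.2,0,0,0]]]' 1
python3 -c "
from h import *
goxy(.45,-.4,.3,76)"
```

```text
time_s: 33.3
eef_pos: [0.5094, -0.0864, 0.2877]
eef_rot: [0.009, 0.788, 0.615, 0.007]
wrist_force: [0.6, 0.1, 0.6]
opening: 0.003
now [ 0.5094 -0.0864  0.2877] 75.9 rz units -0.0004 shift present [-1.593   0.0949 -0.0597] turned [-1.5931  0.0927 -0.0598] level rv [ 0.0072 -0.     -0.    ] t 33.3
```

```bash
python3 -m pendant '[[[-0.25,0.01,0,0,0,0],[-0.25,0.01,0,0,0,0],[-0.25,0.01,0,0,0,0],[-0.25,0.01,0,0,0,0],[-0.25,0.01,0,0,0,0],[-0.2,0.01,0,0,0,0],[0,0,0,0,0,0],[0,0,0,0,0,0]]]' 1
python3 -c "
from h import *
balls()
c=imaging.camera('top');cv2.imwrite('pics/t5.png',cv2.resize(c['pixels'][130:290,160:360],None,fx=3,fy=3,interpolation=2))
c=imaging.camera('side');cv2.imwrite('pics/s5.png',c['pixels'])"
```

```text
time_s: 34.3
eef_pos: [0.4534, -0.3779, 0.2982]
eef_rot: [0.015, 0.786, 0.618, 0.01]
wrist_force: [-0.3, -0.4, 0.6]
opening: 0.004
lever 1 px [265.  186.5] len 40.4 angle -1.599 turned 1.320 28
lever 4 px [287.1 193.8] len 43.9 angle 1.478 turned 1.070 27
lever 2 px [240.8 251.4] len 43.9 angle 1.581 turned 1.055 43
```

View pics/t5.png

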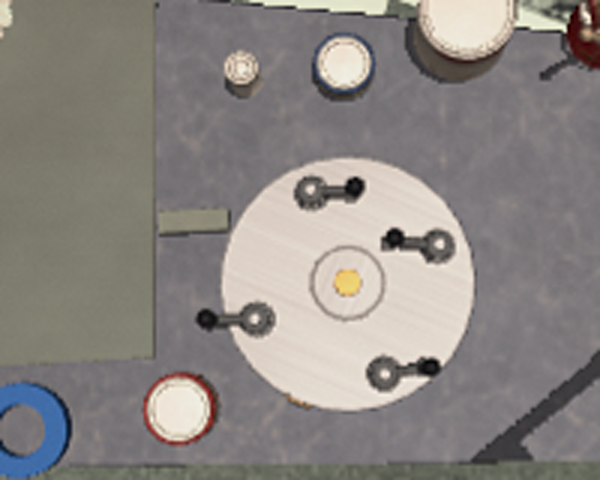

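View pics/s5.png

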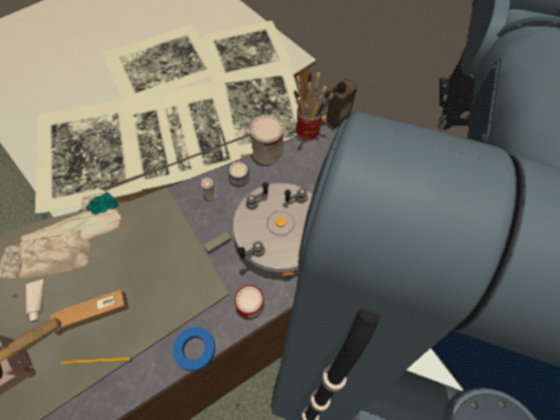

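```bash
python3 -c "
from h import *
c=imaging.camera('top'); im=c['pixels']
n,l,s,ce=cv2.connectedComponentsWithStats((im.max(2)<45).astype(np.uint8))
for i in range(1,n):
    if 8<=s[i,4]<60:
        W=ray(c,[ce[i]],.132)[0]
        for k in range(4):
            r=W[:2]-HUB[k]
            if .03<np.linalg.norm(r)<.055: a=np.arctan2(r[1],r[0]); print(k+1,ce[i].round(1),np.linalg.norm(r).round(4),'angle %.3f turned %.3f'%(a,(A0[k]-a)%6.283))
print(telemetry.get_obs()['wrist_force'])"
```

```text
1 [277.6 192. ] 0.0409 angle -1.571 turned 1.292
4 [291.1 208.9] 0.0424 angle 1.446 turned 1.102
2 [228.5 236. ] 0.0411 angle 1.561 turned 1.074
3 [302.5 251.9] 0.0402 angle -1.381 turned 1.363
[0.71747034 0.12437196 0.88447604]
```

```bash
python3 -c "
from bench import ctrl
print(ctrl.hand_in())"
```

```text
the job is handed in; nothing more can be done
None
```

All four clamp levers are closed to their solid stops, and I handed the job in at about 34 s of the 72 s allowed. I pushed the handle pins with the shut fingers and never gripped them.

- **First pass (1, 3, 2, 4):** each lever bit clearly, the force at the pin going from about 1 N to 7–8 N. I estimate they were then drawn 0.15–0.3 rad, judged from where each one bit, since the draw itself cannot be read.
- **Second pass (4, 2, 1, 3):** each lever went on at about 7–8 N until it hit its stop and moved no further. The force at the stop was 11–18 N along the push, and the highest total wrist force I read was about 24 N, against the 45 N limit.
- **Last top picture:** the levers had turned 1.29, 1.07, 1.36 and 1.10 rad (1 to 4), which fits their bite points plus 0.6 rad. The arm was clear, about 0.3 m to the side of the pot. The things near the pot look unmoved by eye; I did not measure them, and I did not check the rest of the counter in that cropped view.
- **Disagreements:** turn angles worked out from the tool position read higher than the camera, by 0.1–0.2 rad (lever 3 worst: 1.59 against 1.36). The tool tilted and turned a little ahead of the lever while pushing, so I relied on the camera and the force at the stop. The side camera was within 0.03 rad of the top one for levers 1, 2 and 4. Lever 3 was hidden from it at the end.

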